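Empty the laser-cleaning cabinet onto the drying carousel

TASK

Slide the cleaning cabinet's shutter fully open, walking it along its sticky tracks with short turn-about pushes on its two end knobs so that it does not skew and jam, and keeping your fingers off its coated window. Hang every cleaned insert from the well by its eye on an empty hook of the carousel, turning the carousel by the bar on top to bring empty hooks round to its open front. Then walk the shutter fully shut again, leaving the inserts hanging still and the other things on the bench where they are.

Things in the scene. Friction and masses are not known exactly. Their poses are not given: they have to be found in the camera images.
- cleaner: Grey fixed cabinet, 267 x 370 mm, 135 mm high. Origin on the bench under the centre of its open well; x to the cabinet's back (away from the robot), y to its left. The well is 114 (x) by 320 mm (y) inside, its floor 6 mm above the bench, with a kerb 24 mm high and 25 mm wide along each end; behind it (x 57 to 200 mm) is a solid deck. The shutter over the well slides along x.
- shutter_left (a joint): How far (m) the shutter's left (+y) end has slid: 0 shut, 0.12 fully open (towards the cabinet's +x). The shutter is an amber panel in an aluminium frame, 130 mm in x, lying on the cabinet (top 153 mm above the bench), its ends in two tracks 330 mm apart. This end drags with 5 N and stays where left. A push on one knob moves that end only, so the panel skews.
- shutter_right (a joint): The same for the right (-y) end, which drags with 6.5 N. The panel binds firmly once one end leads the other by about 35 mm; it comes free when the leading end is drawn back or the trailing end brought up. Keep the lead under 25 mm.
- window: The shutter's coated amber window with its front and back frame bars, between the two plain aluminium ends that carry the knobs: 130 x 245 mm, 7 mm thick. The fingers must not touch it. Origin at the shutter's centre (150 mm above the bench); it moves and skews with the shutter, its x along the cabinet's x when square.
- knob_left (a point): Centre of the upright black knob on the shutter's left end: a cylinder 24 mm across and 42 mm high (153 to 195 mm above the bench; this point is 174 mm up), 20 mm in from the left track. It can be pushed from either side or straddled by the open jaws.
- knob_right (a point): The same on the right end, 290 mm from the left knob.
- stand: Fixed white round base (360 mm across) of the carousel, with a steel wire guard (top at 244 mm) over its back and sides; hooks are reached only through the open front, a sector 140 degrees wide centred on the stand's -x axis. Origin on the bench on the carousel's axis; z up. Two of the five hooks already carry inserts, which are fixed to the carousel.
- carousel (a joint): Turn of the carousel about its upright axis (rad), positive anticlockwise from above. It turns either way without stops, has 0.1 N m of friction and stays where left.
- turn_bar (a point): Centre of the black bar on top of the carousel, on its axis, by which it is turned: 70 mm long, 16 mm wide, 32 mm high, centre 285 mm above the bench. Its length lies along the x axis of this frame, which turns with the carousel.
- hook_a (a point): One of three empty hooks: a level steel rod 8 mm thick, 140 mm above the bench, pointing outward from the axis, with an upturned end 130 mm from the axis whose tip is 18 mm above the rod's centre line. This point is on top of the rod (144 mm up), 105 mm from the axis, where an eye should hang. An insert is brought in from outside over the tip, then lowered.
- hook_b (a point): The same on the second empty hook, 144 degrees from hook a.
- hook_c (a point): The same on the third empty hook, 72 degrees from hook a and 144 from hook b.
- insert0_tab (a point): Aluminium insert standing in the well (may be absent), 132 mm high, 0.3 kg: foot 50 x 60 x 34 mm; on it a plate 16 mm thick (x), 62 mm wide (y) with an eye (window 38 mm wide, from 34 mm to a gabled top at 70 mm above the underside, 60 mm at its sides); on top a grip tab 26 (y) x 16 (x) x 50 mm high. This point: the tab's centre, 107 mm above the underside; x normal to the plate, z up.
- insert1_tab (a point): Aluminium insert standing in the well (may be absent), 132 mm high, 0.3 kg: foot 50 x 60 x 34 mm, stepped; on it a plate 16 mm thick (x), 62 mm wide (y) with an eye (window 38 mm wide, from 34 mm to a gabled top at 70 mm above the underside, 60 mm at its sides); on top a grip tab 26 (y) x 16 (x) x 50 mm high. This point: the tab's centre, 107 mm above the underside; x normal to the plate, z up.
- insert2_tab (a point): Aluminium insert standing in the well (may be absent), 132 mm high, 0.3 kg: foot 58 mm round, 34 mm high; on it a plate 16 mm thick (x), 62 mm wide (y) with an eye (window 38 mm wide, from 34 mm to a gabled top at 70 mm above the underside, 60 mm at its sides); on top a grip tab 26 (y) x 16 (x) x 50 mm high. This point: the tab's centre, 107 mm above the underside; x normal to the plate, z up.
- insert0_eye (a point): Peak of the gabled upper edge of the eye of insert 0, 37 mm below the tab's centre; this edge rests on top of the hook rod when hung. The hook passes through the eye along x.
- insert1_eye (a point): Peak of the gabled upper edge of the eye of insert 1, 37 mm below the tab's centre; this edge rests on top of the hook rod when hung. The hook passes through the eye along x.
- insert2_eye (a point): Peak of the gabled upper edge of the eye of insert 2, 37 mm below the tab's centre; this edge rests on top of the hook rod when hung. The hook passes through the eye along x.
- lip_rail: Bystander: steel rail 150 x 35 mm with an upturned end, lying on the bench. Leave alone. Origin under its centre.
- v_block: Bystander: dark steel block 70 x 60 x 45 mm with a groove. Leave alone.
- spray: Bystander: white spray can, 60 mm across, 170 mm high. Leave alone.
- wedge: Bystander: stepped steel part 100 x 50 x 50 mm. Leave alone.

How it is judged:
By the outcome, as a careful person would: the job done as asked, in the order asked, and still so for the second after the job is handed in, with the robot touching nothing.
Of insert0, insert1, insert2 only 2 to 3 are there at a start; the rules pass over those that are not, and their reading is None.
At some moment in a run one of insert0, insert1, insert2 may be knocked a few centimetres aside while the robot is not near it.
It also fails if it takes over 210 s, if anything falls off the work surface, if the arm or the gripper's body presses on something with over 40 N, if the wrist force passes 120 N, or if a joint passes its speed limit or range.

ROBOT

A 6-joint arm with a two-finger parallel gripper is mounted at the origin on the work surface. World frame = base frame: x ahead of the robot, y to its left, z up, the work surface at z = 0. Lengths are in m, angles in rad, forces in N, time in s.
With the tool pointing down it reaches from about 0.35 to 0.875 m from the base axis. Payload 4.2 kg.
Tool frame: the origin (TCP) lies on the mounting face of the last link; the fingertips stand 173 mm ahead of it and the grasp point (between the pads) lies hold_point_z ahead of it (hold_point_z is the distance from the TCP to the grasp point, in m); y points along the fingers, z is the direction in which the jaws open and shut, and the axes are right-handed (so a half turn about y gives the same grasp; the last joint's range is limited). The gripper opens to 85 mm and grips with 20 to 120 N. Pads are 22 mm wide; open, the fingers measure 114 mm over their backs; the gripper's body (76 mm by 85 mm) begins 54 mm behind the grasp point. The pads swing forward as they close: fully open they stand 13 mm farther back than shut.
Start: joints at [1.534, 0.385, 0.008, 0, -1.194, -0.259], TCP at [0.182, 0.598, 0.405] pointing down, gripper open.
Joint ranges: [-3.14, 3.14], [-1.21, 2.06], [-1.07, 1.41], [-3.16, 2.05], [-2.99, -0.16], [-3.1, 3.1]. Speed limits (rad/s): [2.79, 2.79, 3.14, 3.14, 3.14, 3.14].

INTERFACE

Orientations are given as a 3x3 rotation matrix whose columns are the frame's x, y, z axes.
In Python, from plant import get_obs, snapshot, calibration, job_done, spot_in, regions_of, mark_of, hold_point_z gives the robot as it stands.
- The arm moves only by the shell command python3 -m crank 'ROWS' [FORCE]. ROWS is a JSON object of lists of equal length, an entry for each row: "slide": the shift along the tool's x, y, z in m, a list of three; "twist": the turn, a rotation vector about the tool's x, y, z in units of 6 degrees (1.0 is 6 degrees), a list of three; "gripper": the finger opening in m, from 0 to 0.0854. A call has 1 to 5 rows; each row is the pose to reach, as a shift and turn from the pose measured when the call began, along the tool's axes at that moment; what a row does not reach only later rows make up. A row lasts 1/8 s, in which the tool goes at most 62.5 mm and 10.7 degrees, less where a joint would pass 70% of its speed; a pose out of reach is approached as far as the arm can. A call with a gripper value outside its range is refused whole. The fingers move at their own pace and stop on an object; FORCE is the grip in N (left out, the last holds). Time passes only in rows, so rows that repeat a pose let the fingers close. It gives the time, the measured TCP pose, the force and the opening at its end, in the units of the state.
- get_obs(): the state, without advancing time (a new reading comes with each control period).
- snapshot(name): name is "scene" or "top"; returns (picture, depth): 384x512x3 uint8, red, green, blue; 384x512 float32, m along the optical axis (not along the pixel's ray), 0 where there is no reading.
- calibration(name): a dict with "vfov" (degrees; the focal length in pixels is half the picture's height over the tangent of half this angle, whatever the lens; pixels are square), "cx", "cy" (the principal point, pixels), "R" (3x3) and "t" (3): a world point X has camera coordinates R X + t. Camera axes: x right, y down, z forward; pixel columns grow to the right and rows downward; lengths in m; the calibration is good to about 2 mm. A picture is of the moment at which its call begins. calibration takes no time and is no camera call.
- job_done(): hands the job in, once; it reports no verdict.
Trained networks look in the newest picture that a camera, given by its name, has taken for a name from the list of things; names that differ only in an ending like _2 or _b are one class to them, and where a whole thing is asked for, a point or a joint stands for the part that bears it (a point fixed in the world has none). Each returns a list of dicts, best first, with "conf" (0 to 1); they miss things now and then, are a little off and sometimes report something else, mostly with a low value. They report only what shows in the picture. A call takes as long as a camera call.
- spot_in(camera, label): "location" ([column, row] in pixels, amid what is visible of it).
- regions_of(camera, label): "pixels" (384x512 bool, what is visible of it) and "location" ([column, row] in pixels, amid what is visible of it).
- mark_of(camera, label): "location" ([column, row] in pixels: a listed point, or the origin of a listed thing).
The state is a dict: "time": time; "qpos": joint angles; "dq": joint speeds; "joint_efforts": joint torques, N m; "eef_pos": TCP position; "ee_rot": TCP orientation; "contact_force": force on the tool from outside, world axes, zero at the start; "moment": the same for the moment, N m; "grip_width": finger opening in m.
Only numpy, scipy, OpenCV 4.12 (cv2) and the standard library are available. Lean on these libraries where they do the work, as an engineer would, in place of code of your own. Each camera call takes 0.05 s, during which the arm holds its last target.

## Working session

There is one attempt and no reset: what is moved stays moved. The work goes in short steps, Python scripts to look and compute and a shell command to move; the robot and the scene stay as the last step left them, time stands still between calls to the robot, and variables do not carry over. Pictures are saved under pics/ and viewed, and the job is handed in when it is done.

```bash
ls; mkdir -p pics; cat > h.py <<'E'
import numpy as np, cv2
from plant import *
def cal(n):
    c=calibration(n); f=192/np.tan(np.radians(c['vfov'])/2); return f,c['cx'],c['cy'],np.array(c['R']),np.array(c['t'])
def unproj(n,uv,d):
    f,cx,cy,R,t=cal(n); p=np.array([(uv[0]-cx)*d/f,(uv[1]-cy)*d/f,d]); return R.T@(p-t)
def proj(n,X):
    f,cx,cy,R,t=cal(n); p=R@np.array(X)+t; return np.array([f*p[0]/p[2]+cx,f*p[1]/p[2]+cy])
def atz(n,uv,z):
    f,cx,cy,R,t=cal(n); d=R.T@np.array([(uv[0]-cx)/f,(uv[1]-cy)/f,1]); o=-R.T@t
    return o+d*(z-o[2])/d[2]
def shot(n,name):
    im,d=snapshot(n); cv2.imwrite('pics/'+name,cv2.cvtColor(im,cv2.COLOR_RGB2BGR)); return im,d
def cloud(n,d):
    f,cx,cy,R,t=cal(n); v,u=np.mgrid[:384,:512]
    P=np.stack([(u-cx)*d/f,(v-cy)*d/f,d],-1); W=(P-t)@R; W[d==0]=np.nan; return W
E
python3 - <<'E'
from h import *
np.set_printoptions(precision=3,suppress=True)
for n in('scene','top'):
    shot(n,n+'0.png'); c=calibration(n); print(n,c['vfov'],c['cx'],c['cy'],-np.array(c['R']).T@c['t']); print(np.array(c['R']))
print(hold_point_z); print(get_obs())
E
```

```text
pics
scene 45.34332012222039 255.04131358741185 190.2190289686873 [1.419 0.014 1.107]
[[-0.064  0.998  0.01 ]
 [ 0.728  0.053 -0.683]
 [-0.682 -0.036 -0.73 ]]
top 53.58010712057268 256.1224652902809 189.84264854140278 [ 0.307 -0.031  1.33 ]
[[-0.049 -0.999  0.001]
 [-0.976  0.048 -0.213]
 [ 0.213 -0.011 -0.977]]
0.1547
{'time': 0.1, 'qpos': array([ 1.534,  0.386,  0.007, -0.   , -1.194, -0.259]), 'dq': array([-0.002, -0.001,  0.003,  0.003, -0.   , -0.003]), 'joint_efforts': array([ -0.   , -39.332,  18.893,   4.198,  -0.003,   0.   ]), 'eef_pos': array([0.182, 0.598, 0.404]), 'ee_rot': array([[-0.957, -0.   , -0.292],
       [ 0.292, -0.002, -0.957],
       [-0.   , -1.   ,  0.002]]), 'contact_force': array([-0.361, -0.365,  0.181]), 'moment': array([0.029, 0.011, 0.006]), 'grip_width': 0.0854003847634967}
```

View pics/scene0.png

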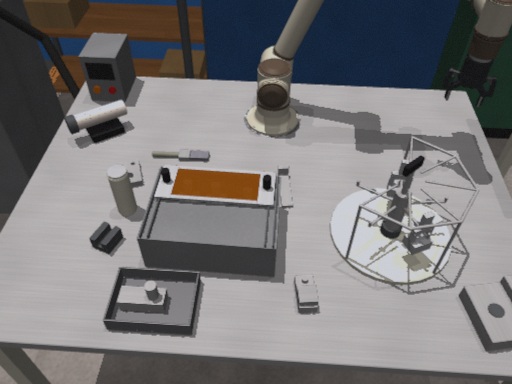

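View pics/top0.png

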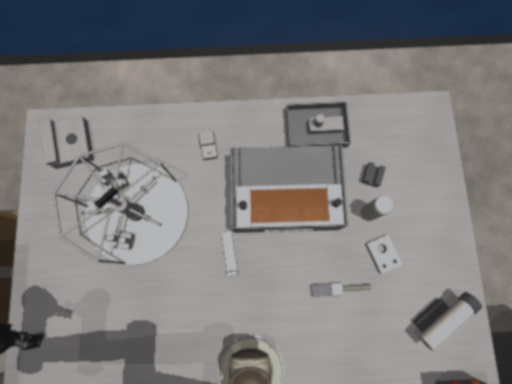

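```bash
python3 - <<'E'
from h import *
np.set_printoptions(precision=3,suppress=True)
Z={'knob_left':.174,'knob_right':.174,'turn_bar':.285,'hook_a':.144,'hook_b':.144,'hook_c':.144,'stand':0,'cleaner':0,'window':.15,'insert0_tab':.113,'insert1_tab':.113,'insert2_tab':.113,'spray':0,'wedge':0,'v_block':0,'lip_rail':0}
for n in('top','scene'):
    for k,z in Z.items():
        for r in mark_of(n,k)[:3]:
            if r['conf']>.2: print(n,k,round(r['conf'],2),np.round(r['location'],1),atz(n,r['location'],z))
E
```

```text
top knob_left 0.76 [243.8 206.5] [ 0.509 -0.004  0.174]
top knob_right 0.83 [332.8 201.4] [ 0.511 -0.28   0.174]
top turn_bar 0.78 [106.6 196.5] [0.537 0.376 0.285]
top hook_a 0.94 [143.8 182.3] [0.608 0.313 0.144]
top hook_a 0.92 [ 89.7 210.1] [0.526 0.482 0.144]
top hook_a 0.59 [150. 218.] [0.492 0.292 0.144]
top hook_b 0.94 [143.8 182.3] [0.608 0.313 0.144]
top hook_b 0.92 [ 89.7 210.1] [0.526 0.482 0.144]
top hook_b 0.59 [150. 218.] [0.492 0.292 0.144]
top hook_c 0.94 [143.8 182.3] [0.608 0.313 0.144]
top hook_c 0.92 [ 89.7 210.1] [0.526 0.482 0.144]
top hook_c 0.59 [150. 218.] [0.492 0.292 0.144]
top stand 0.57 [137.3 212.2] [0.537 0.376 0.   ]
top cleaner 0.65 [286.7 215.8] [ 0.498 -0.15   0.   ]
top window 0.91 [286.  205.5] [ 0.509 -0.137  0.15 ]
top insert2_tab 0.57 [243.2 203.8] [ 0.528 -0.001  0.113]
top spray 0.77 [367.9 210.1] [ 0.504 -0.438  0.   ]
top wedge 0.95 [211.8 147.2] [0.765 0.108 0.   ]
top v_block 0.67 [369.6 174.5] [ 0.634 -0.459  0.   ]
top lip_rail 0.55 [229.2 252.1] [0.382 0.057 0.   ]
scene knob_left 0.73 [267.  180.5] [ 0.507 -0.001  0.174]
scene turn_b
[... 341 characters left out ...]
308 0.144]
scene hook_c 0.9 [435.1 199.9] [0.519 0.477 0.144]
scene hook_c 0.56 [363.1 186.2] [0.48  0.278 0.144]
scene hook_c 0.55 [378.3 217.7] [0.597 0.308 0.144]
scene stand 0.58 [389.4 235.2] [0.541 0.378 0.   ]
scene cleaner 0.92 [216.3 217.3] [ 0.509 -0.154  0.   ]
scene cleaner 0.49 [214.1 185. ] [ 0.37  -0.178  0.   ]
scene window 0.7 [216.6 184.7] [ 0.511 -0.145  0.15 ]
scene window 0.58 [304.9 296.2] [0.856 0.105 0.15 ]
scene spray 0.57 [128.1 206.9] [ 0.486 -0.438  0.   ]
scene spray 0.33 [268.4 183.1] [0.348 0.002 0.   ]
scene wedge 0.55 [303.8 297.4] [0.772 0.117 0.   ]
scene v_block 0.97 [108.  243.5] [ 0.632 -0.461  0.   ]
scene lip_rail 0.68 [279.6 189.9] [0.377 0.04  0.   ]
```

```bash
python3 - <<'E'
from h import *
np.set_printoptions(precision=3,suppress=True)
a=cv2.imread('pics/top0.png')[130:280,40:360]; cv2.imwrite('pics/top0z.png',cv2.resize(a,(800,375),interpolation=cv2.INTER_CUBIC))
a=cv2.imread('pics/scene0.png')[130:285,320:490]; cv2.imwrite('pics/scene0z.png',cv2.resize(a,(658,600),interpolation=cv2.INTER_CUBIC))
im,d=snapshot('scene'); W=cloud('scene',d)
im,d2=snapshot('top'); W2=cloud('top',d2)
for w in (W,W2):
  m=(abs(w[...,2]-.244)<.012)&(np.hypot(w[...,0]-.538,w[...,1]-.376)<.23)
  p=w[m]-[.538,.376,0]; print(len(p)); 
  r=np.hypot(p[:,0],p[:,1]); a=np.degrees(np.arctan2(p[:,1],p[:,0]))
  h=np.histogram(a[r>.1],bins=36,range=(-180,180))[0]; print(h); print(np.median(r))
E
```

```text
1346
[  0   0   0   0   0   0   0   0   0   0   0   0  72  37  39  38  42  97
  37  40  33 110  30  26  28  29  94  33  26  27  74  32  29  31  64   0]
0.1603094589612764
1211
[ 0  0  0  0  0  0  0  0  0  0  0  0 63 26 23 25 28 71 26 26 28 74 30 27
 29 35 71 29 30 31 88 31 29 30 88  2]
0.15955045729439826
```

View pics/top0z.png

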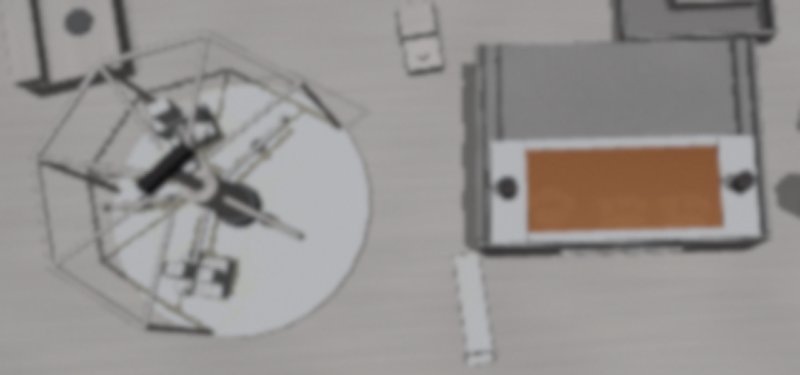

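View pics/scene0z.png

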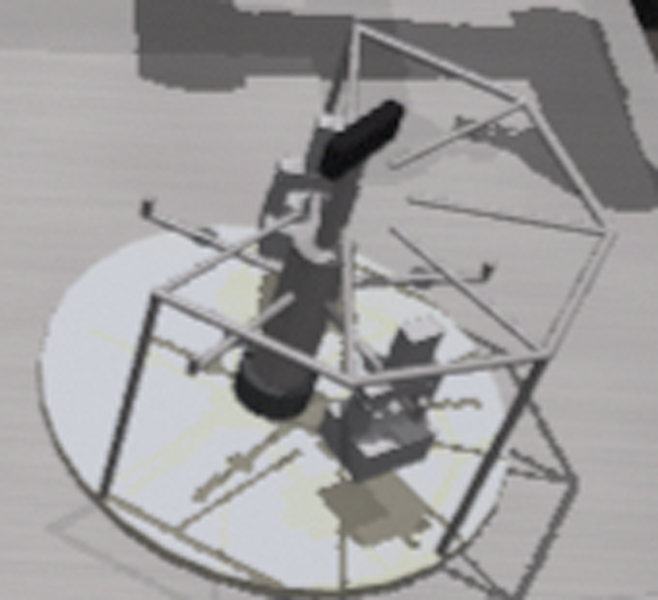

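```bash
cat >> h.py <<'E'
np.set_printoptions(precision=3,suppress=True)
def knobs(show=True):
    out=[]
    for n in('top','scene'):
        im,d=snapshot(n); W=cloud(n,d)
        for y0,nm in((-.0,'L'),(-.29,'R')):
            m=(W[...,2]>.187)&(W[...,2]<.199)&(abs(W[...,1]-y0)<.05)&(W[...,0]>.45)&(W[...,0]<.72)
            p=W[m]
            if len(p): print(n,nm,len(p),p[:,:2].mean(0),(p[:,:2].min(0)+p[:,:2].max(0))/2)
        mk=(W[...,2]>.145)&(W[...,2]<.16)&(W[...,0]>.4)&(W[...,0]<.75)&(W[...,1]<.05)&(W[...,1]>-.36)
        p=W[mk]
        if len(p): print(n,'panel',len(p),cv2.minAreaRect(p[:,:2].astype(np.float32)), np.median(p[:,2]))
def go(pos,yaw=0,dtip=None):
    """TCP target pos, yaw: jaw dir rotated by yaw deg from -Y (x from -X) about world z. prints slide, twist"""
    from scipy.spatial.transform import Rotation as Ro
    o=get_obs(); R=np.array(o['ee_rot']); p=np.array(o['eef_pos'])
    T=Ro.from_euler('z',yaw,degrees=True).as_matrix()@np.array([[-1,0,0],[0,0,-1],[0,-1,0]]).astype(float)
    s=R.T@(np.array(pos)-p); w=Ro.from_matrix(R.T@T).as_rotvec(degrees=True)/6
    print('slide',np.round(s,4).tolist(),'twist',np.round(w,3).tolist(),'dist',round(float(np.linalg.norm(s)),3))
def st():
    o=get_obs(); 
    R=np.array(o['ee_rot']); print('t',round(o['time'],2),'p',o['eef_pos'],'z',R[:,2],'y',R[:,1],'F',o['contact_force'],'M',o['moment'],'w',round(o['grip_width'],4),'q',o['qpos'])
E
python3 - <<'E'
from h import *
knobs()
go([.30,.45,.5]); st()
E
```

```text
top L 46 [ 0.514 -0.002] [ 0.514 -0.003]
top R 46 [ 0.508 -0.291] [ 0.507 -0.292]
top panel 4402 ((0.5763848423957825, -0.1491192877292633), (0.35482674837112427, 0.26160550117492676), 88.30156707763672) 0.15196552001374414
scene L 49 [ 0.515 -0.   ] [ 0.514 -0.001]
scene R 50 [ 0.508 -0.289] [ 0.507 -0.29 ]
scene panel 3855 ((0.5722243785858154, -0.14636018872261047), (0.35711032152175903, 0.2646386921405792), 89.34233093261719) 0.15061662968437503
slide [-0.1558, -0.0953, 0.1071] twist [-0.001, -2.824, -0.0] dist 0.212
t 1.9 p [0.182 0.598 0.405] z [-0.291 -0.957  0.   ] y [ 0. -0. -1.] F [-0.232  1.225  0.94 ] M [ 0.038 -0.046  0.015] w 0.0853 q [ 1.534  0.385  0.008  0.    -1.194 -0.259]
```

```bash
python3 -m crank '{"slide":[[-0.05,-0.05,0.03],[-0.10,-0.095,0.07],[-0.156,-0.095,0.107],[-0.156,-0.095,0.107],[-0.156,-0.095,0.107]],"twist":[[0,-1.0,0],[0,-2.0,0],[0,-3.04,0],[0,-3.04,0],[0,-3.04,0]],"gripper":[0,0,0,0,0]}' 30; python3 - <<'E'
from h import *
go([.455,.0,.42],-1.3); st()
E
```

```text
time: 2.52
eef_pos: [0.3012, 0.4483, 0.5011]
ee_rot: [[-1.0, 0.001, 0.02], [-0.02, 0.002, -1.0], [-0.001, -1.0, -0.002]]
contact_force: [0.8, 0.5, -0.9]
grip_width: 0.0001
slide [-0.1449, 0.0801, 0.4514] twist [0.022, 0.404, -0.008] dist 0.481
t 2.52 p [0.301 0.448 0.501] z [ 0.02  -1.    -0.002] y [ 0.001  0.002 -1.   ] F [ 0.818  0.452 -0.944] M [ 0.012  0.009 -0.   ] w 0.0001 q [ 1.28   0.184 -0.032  0.    -1.352  0.311]
```

```bash
python3 -m crank '{"slide":[[-0.02,0,0.06],[-0.04,0,0.12],[-0.06,0,0.18],[-0.08,0,0.24],[-0.10,0,0.30]],"twist":[[0,0.4,0],[0,0.4,0],[0,0.4,0],[0,0.4,0],[0,0.4,0]],"gripper":[0,0,0,0,0]}' 30; python3 - <<'E'
from h import *
go([.47,.0,.42],-1.3); st()
E
```

```text
time: 3.15
eef_pos: [0.4053, 0.1547, 0.5004]
ee_rot: [[-1.0, 0.001, -0.02], [0.02, 0.003, -1.0], [-0.001, -1.0, -0.003]]
contact_force: [1.7, -0.4, -0.3]
grip_width: -0.0001
slide [-0.0677, 0.08, 0.1536] twist [0.025, 0.022, -0.01] dist 0.186
t 3.15 p [0.405 0.155 0.5  ] z [-0.02  -1.    -0.003] y [ 0.001  0.003 -1.   ] F [ 1.69  -0.417 -0.334] M [ 0.008 -0.146 -0.029] w -0.0001 q [ 0.742 -0.012 -0.252 -0.001 -1.327  0.809]
```

```bash
python3 -m crank '{"slide":[[-0.02,0.03,0.06],[-0.04,0.06,0.12],[-0.06,0.10,0.154],[-0.06,0.14,0.154],[-0.06,0.163,0.154]],"twist":[[0,0,0],[0,0,0],[0,0,0],[0,0,0],[0,0,0]],"gripper":[0,0,0,0,0]}' 30; python3 - <<'E'
from h import *
go([.50,.0,.337],-1.3); st()
E
```

```text
time: 3.78
eef_pos: [0.4622, -0.0004, 0.3341]
ee_rot: [[-1.0, -0.004, -0.022], [0.022, 0.002, -1.0], [0.004, -1.0, -0.001]]
contact_force: [0.3, 0.0, -0.3]
grip_width: 0.0
slide [-0.0378, -0.0031, -0.0012] twist [0.014, 0.006, 0.034] dist 0.038
t 3.77 p [ 0.462 -0.     0.334] z [-0.022 -1.    -0.001] y [-0.004  0.002 -1.   ] F [ 0.345  0.045 -0.32 ] M [ 0.016 -0.021 -0.02 ] w 0.0 q [ 0.351  0.179 -0.478 -0.003 -0.916  1.199]
```

```bash
python3 -m crank '{"slide":[[-0.015,-0.003,0],[-0.026,-0.003,0],[-0.034,-0.003,0],[-0.041,-0.003,0],[-0.047,-0.003,0]],"twist":[[0,0,0],[0,0,0],[0,0,0],[0,0,0],[0,0,0]],"gripper":[0,0,0,0,0]}' 30; python3 - <<'E'
from h import *
st(); knobs()
E
```

```text
time: 4.4
eef_pos: [0.5087, -0.0009, 0.3375]
ee_rot: [[-1.0, -0.007, -0.022], [0.022, 0.002, -1.0], [0.007, -1.0, -0.002]]
contact_force: [-6.6, 3.1, 2.7]
grip_width: 0.0002
t 4.4 p [ 0.509 -0.001  0.337] z [-0.022 -1.    -0.002] y [-0.007  0.002 -1.   ] F [-6.554  3.074  2.738] M [0.869 1.811 0.035] w 0.0002 q [ 0.317  0.252 -0.368 -0.005 -0.956  1.235]
top R 48 [ 0.508 -0.291] [ 0.51  -0.291]
top panel 3738 ((0.5786317586898804, -0.1497712880373001), (0.35295137763023376, 0.26028430461883545), 88.79164123535156) 0.15199499481675435
scene L 71 [ 0.527 -0.   ] [0.52  0.001]
scene R 48 [ 0.509 -0.289] [ 0.507 -0.289]
scene panel 3876 ((0.5740237236022949, -0.14650052785873413), (0.35414546728134155, 0.2674667537212372), 88.59884643554688) 0.15062403279405423
```

```bash
python3 - <<'E'
from h import *
go([.462,-.290,.3375],-1.3)
E
```

```text
slide [0.0408, -0.0005, 0.2901] twist [0.021, 0.006, 0.051] dist 0.293
```

```bash
python3 -m crank '{"slide":[[0.03,0,0],[0.041,-0.03,0.05],[0.041,-0.03,0.11],[0.041,-0.03,0.17],[0.041,-0.03,0.23]],"twist":[[0,0,0],[0,0,0],[0,0,0],[0,0,0],[0,0,0]],"gripper":[0,0,0,0,0]}' 30
python3 - <<'E'
from h import *
go([.462,-.290,.3375],-1.3)
E
```

```text
time: 5.12
eef_pos: [0.464, -0.2318, 0.369]
ee_rot: [[-1.0, -0.001, -0.021], [0.021, 0.001, -1.0], [0.001, -1.0, -0.001]]
contact_force: [1.6, 0.0, -0.5]
grip_width: 0.0002
slide [0.0007, 0.0315, 0.0583] twist [0.012, 0.018, 0.007] dist 0.066
```

```bash
python3 -m crank '{"slide":[[0,0.005,0.055],[0,0.032,0.058],[-0.025,0.032,0.058],[-0.042,0.032,0.057],[-0.057,0.032,0.057]],"twist":[[0,0,0],[0,0,0],[0,0,0],[0,0,0],[0,0,0]],"gripper":[0,0,0,0,0]}' 30
python3 - <<'E'
from h import *
st();knobs();go([.485,-.000,.3375],-1.3)
E
```

```text
time: 5.75
eef_pos: [0.518, -0.2911, 0.3365]
ee_rot: [[-1.0, -0.011, -0.022], [0.022, 0.001, -1.0], [0.011, -1.0, -0.001]]
contact_force: [-9.6, -5.6, 0.4]
grip_width: 0.0001
t 5.75 p [ 0.518 -0.291  0.336] z [-0.022 -1.    -0.001] y [-0.011  0.001 -1.   ] F [-9.57  -5.551  0.395] M [-1.487  2.78  -0.042] w 0.0001 q [-0.239  0.391 -0.165  0.001 -1.026  1.787]
top L 47 [ 0.534 -0.003] [ 0.534 -0.002]
top R 2 [ 0.512 -0.278] [ 0.512 -0.278]
top panel 2222 ((0.5771162509918213, -0.14894616603851318), (0.3553023040294647, 0.2564617097377777), 88.74905395507812) 0.1519025931332184
scene L 51 [ 0.535 -0.001] [0.536 0.   ]
scene R 77 [ 0.537 -0.288] [ 0.536 -0.289]
scene panel 3962 ((0.5787557363510132, -0.1471303105354309), (0.2443465143442154, 0.360348105430603), 0.8128073215484619) 0.15057901268707088
slide [0.0407, -0.0005, -0.29] twist [0.009, 0.013, 0.061] dist 0.293
```

```bash
python3 -m crank '{"slide":[[0.025,0,0],[0.035,-0.03,-0.05],[0.035,-0.03,-0.11],[0.035,-0.03,-0.17],[0.035,-0.03,-0.23]],"twist":[[0,0,0],[0,0,0],[0,0,0],[0,0,0],[0,0,0]],"gripper":[0,0,0,0,0]}' 30
python3 - <<'E'
from h import *
st();go([.49,-.000,.3375],-1.3);go([.544,-.000,.3375],-1.3)
E
```

```text
time: 6.48
eef_pos: [0.4904, -0.058, 0.3688]
ee_rot: [[-1.0, -0.002, -0.021], [0.021, 0.002, -1.0], [0.002, -1.0, -0.002]]
contact_force: [0.5, 0.3, 0.5]
grip_width: -0.0003
t 6.47 p [ 0.49  -0.058  0.369] z [-0.021 -1.    -0.002] y [-0.002  0.002 -1.   ] F [0.507 0.284 0.47 ] M [ 0.013 -0.149 -0.049] w -0.0003 q [ 0.211  0.194 -0.359 -0.002 -1.019  1.34 ]
slide [0.0015, 0.0313, -0.058] twist [0.015, 0.018, 0.016] dist 0.066
slide [-0.0525, 0.0313, -0.0591] twist [0.015, 0.018, 0.016] dist 0.085
```

```bash
python3 -m crank '{"slide":[[0,0.005,-0.055],[0,0.031,-0.058],[-0.020,0.031,-0.058],[-0.037,0.031,-0.058],[-0.053,0.031,-0.059]],"twist":[[0,0,0],[0,0,0],[0,0,0],[0,0,0],[0,0,0]],"gripper":[0,0,0,0,0]}' 30
python3 - <<'E'
from h import *
st();knobs()
E
```

```text
time: 7.1
eef_pos: [0.5434, 0.0006, 0.3374]
ee_rot: [[-1.0, -0.009, -0.021], [0.021, 0.002, -1.0], [0.009, -1.0, -0.002]]
contact_force: [-8.7, 3.3, 1.8]
grip_width: 0.0001
t 7.1 p [0.543 0.001 0.337] z [-0.021 -1.    -0.002] y [-0.009  0.002 -1.   ] F [-8.668  3.256  1.825] M [0.712 2.389 0.008] w 0.0001 q [ 0.298  0.309 -0.286 -0.005 -0.984  1.254]
top R 50 [ 0.544 -0.291] [ 0.544 -0.293]
top panel 3725 ((0.5788406133651733, -0.14875157177448273), (0.3548353910446167, 0.2598060965538025), 88.7811050415039) 0.15181397335433813
scene L 76 [ 0.564 -0.   ] [0.559 0.001]
scene R 51 [ 0.545 -0.289] [ 0.544 -0.289]
scene panel 4058 ((0.578387975692749, -0.14650200307369232), (0.35416966676712036, 0.2595115900039673), 88.70833587646484) 0.15076887146711035
```

```bash
python3 -m crank '{"slide":[[0.025,0,0],[0.035,-0.03,0.05],[0.035,-0.03,0.11],[0.035,-0.03,0.17],[0.035,-0.03,0.23]],"twist":[[0,0,0],[0,0,0],[0,0,0],[0,0,0],[0,0,0]],"gripper":[0,0,0,0,0]}' 30
python3 - <<'E'
from h import *
st();knobs();go([.504,-.29,.3375],-1.3);go([.558,-.29,.3375],-1.3)
E
```

```text
time: 7.82
eef_pos: [0.5058, -0.2305, 0.3691]
ee_rot: [[-1.0, 0.002, -0.02], [0.02, 0.0, -1.0], [-0.002, -1.0, -0.0]]
contact_force: [1.0, 0.7, 0.1]
grip_width: -0.0003
t 7.83 p [ 0.506 -0.23   0.369] z [-0.02 -1.   -0.  ] y [ 0.002  0.    -1.   ] F [0.968 0.74  0.078] M [-0.041 -0.129  0.002] w -0.0003 q [-0.136  0.296 -0.218 -0.001 -1.055  1.688]
top L 26 [0.565 0.   ] [ 0.566 -0.002]
top panel 1075 ((0.5777968764305115, -0.14880746603012085), (0.3544953167438507, 0.2580431401729584), 88.53407287597656) 0.15197591467808685
scene L 54 [ 0.569 -0.002] [ 0.568 -0.001]
scene R 51 [ 0.545 -0.288] [ 0.534 -0.27 ]
scene panel 4120 ((0.5794401168823242, -0.14659951627254486), (0.35455983877182007, 0.2602551281452179), 88.57655334472656) 0.1506679173598561
slide [-0.0001, 0.0308, 0.0568] twist [-0.001, -0.039, -0.005] dist 0.065
slide [-0.0541, 0.0309, 0.0553] twist [-0.001, -0.039, -0.005] dist 0.083
```

```bash
python3 -m crank '{"slide":[[0,0.005,0.055],[0,0.031,0.057],[-0.020,0.031,0.057],[-0.037,0.031,0.056],[-0.053,0.031,0.056]],"twist":[[0,0,0],[0,0,0],[0,0,0],[0,0,0],[0,0,0]],"gripper":[0,0,0,0,0]}' 30
python3 - <<'E'
from h import *
st()
E
python3 -m crank '{"slide":[[0.025,0,0],[0.035,-0.03,-0.05],[0.035,-0.03,-0.11],[0.035,-0.03,-0.17],[0.035,-0.03,-0.23]],"twist":[[0,0,0],[0,0,0],[0,0,0],[0,0,0],[0,0,0]],"gripper":[0,0,0,0,0]}' 30
python3 - <<'E'
from h import *
st();knobs();go([.525,-.001,.3375],-1.3);go([.580,-.001,.3375],-1.3)
E
```

```text
time: 8.55
eef_pos: [0.5547, -0.2913, 0.3368]
ee_rot: [[-1.0, -0.01, -0.028], [0.028, -0.0, -1.0], [0.01, -1.0, 0.0]]
contact_force: [-10.7, -3.5, -0.2]
grip_width: 0.0002
t 8.55 p [ 0.555 -0.291  0.337] z [-0.028 -1.     0.   ] y [-0.01 -0.   -1.  ] F [-10.723  -3.517  -0.211] M [-1.225  2.852 -0.049] w 0.0002 q [-0.225  0.441 -0.082  0.003 -1.058  1.767]
time: 9.18
eef_pos: [0.5266, -0.0579, 0.3688]
ee_rot: [[-1.0, -0.005, -0.027], [0.027, 0.0, -1.0], [0.005, -1.0, -0.0]]
contact_force: [0.4, -0.4, 0.6]
grip_width: -0.0001
t 9.18 p [ 0.527 -0.058  0.369] z [-0.027 -1.    -0.   ] y [-0.005  0.    -1.   ] F [ 0.409 -0.385  0.632] M [ 0.002 -0.071  0.002] w -0.0001 q [ 0.197  0.255 -0.277 -0.001 -1.043  1.348]
top R 47 [ 0.578 -0.293] [ 0.579 -0.293]
top panel 2829 ((0.5785970687866211, -0.14882288873195648), (0.35504448413848877, 0.25858649611473083), 88.71633911132812) 0.15186471258114356
scene L 57 [ 0.569 -0.004] [ 0.554 -0.02 ]
scene R 54 [ 0.579 -0.29 ] [ 0.578 -0.291]
scene panel 4229 ((0.5765478014945984, -0.14663082361221313), (0.35413748025894165, 0.25909221172332764), 88.7197036743164) 0.15068511910014046
slide [0.0029, 0.0314, -0.0542] twist [0.007, 0.029, 0.043] dist 0.063
slide [-0.0521, 0.0311, -0.0553] twist [0.007, 0.029, 0.043] dist 0.082
```

```bash
python3 -m crank '{"slide":[[0.003,0.005,-0.052],[0,0.031,-0.054],[-0.020,0.031,-0.054],[-0.037,0.031,-0.055],[-0.051,0.031,-0.055]],"twist":[[0,0,0],[0,0,0],[0,0,0],[0,0,0],[0,0,0]],"gripper":[0,0,0,0,0]}' 30
python3 - <<'E'
from h import *
st()
E
python3 -m crank '{"slide":[[0.025,0,0],[0.035,-0.03,0.05],[0.035,-0.03,0.11],[0.035,-0.03,0.17],[0.035,-0.03,0.23]],"twist":[[0,0,0],[0,0,0],[0,0,0],[0,0,0],[0,0,0]],"gripper":[0,0,0,0,0]}' 30
python3 - <<'E'
from h import *
st();knobs();go([.535,-.292,.3375],-1.3);go([.594,-.292,.3375],-1.3)
E
```

```text
time: 9.9
eef_pos: [0.5776, -0.0007, 0.3373]
ee_rot: [[-1.0, -0.01, -0.02], [0.02, 0.002, -1.0], [0.01, -1.0, -0.002]]
contact_force: [-7.3, 6.0, 3.0]
grip_width: 0.0001
t 9.9 p [ 0.578 -0.001  0.337] z [-0.02  -1.    -0.002] y [-0.01   0.002 -1.   ] F [-7.292  6.037  3.022] M [ 1.531  2.257 -0.044] w 0.0001 q [ 0.278  0.364 -0.203 -0.005 -1.014  1.276]
time: 10.52
eef_pos: [0.5385, -0.2318, 0.3688]
ee_rot: [[-1.0, -0.006, -0.019], [0.019, 0.001, -1.0], [0.006, -1.0, -0.001]]
contact_force: [0.6, -0.3, -0.3]
grip_width: -0.0002
t 10.53 p [ 0.539 -0.232  0.369] z [-0.019 -1.    -0.001] y [-0.006  0.001 -1.   ] F [ 0.595 -0.35  -0.312] M [ 0.003 -0.131 -0.001] w -0.0002 q [-0.13   0.348 -0.142  0.    -1.087  1.682]
top L 40 [ 0.6   -0.003] [ 0.603 -0.005]
top panel 1165 ((0.5790945887565613, -0.14832660555839539), (0.35457274317741394, 0.2595570385456085), 88.94071197509766) 0.15178529820607123
scene L 56 [ 0.602 -0.002] [ 0.601 -0.002]
scene R 56 [ 0.581 -0.29 ] [ 0.568 -0.273]
scene panel 4342 ((0.5764862895011902, -0.14660194516181946), (0.3575127124786377, 0.25543534755706787), 89.33887481689453) 0.15068409600496457
slide [0.0014, 0.0305, 0.0573] twist [-0.0, -0.032, 0.071] dist 0.065
slide [-0.0576, 0.0301, 0.0558] twist [-0.0, -0.032, 0.071] dist 0.086
```

```bash
python3 -m crank '{"slide":[[0.001,0.005,0.055],[0,0.031,0.057],[-0.020,0.031,0.057],[-0.037,0.031,0.056],[-0.053,0.031,0.056]],"twist":[[0,0,0],[0,0,0],[0,0,0],[0,0,0],[0,0,0]],"gripper":[0,0,0,0,0]}' 30
python3 - <<'E'
from h import *
st()
E
python3 -m crank '{"slide":[[0.025,0,0],[0.035,-0.03,-0.05],[0.035,-0.03,-0.11],[0.035,-0.03,-0.17],[0.035,-0.03,-0.23]],"twist":[[0,0,0],[0,0,0],[0,0,0],[0,0,0],[0,0,0]],"gripper":[0,0,0,0,0]}' 30
python3 - <<'E'
from h import *
st();knobs();go([.56,-.002,.3375],-1.3);go([.609,-.002,.3375],-1.3)
E
```

```text
time: 11.25
eef_pos: [0.5871, -0.2932, 0.3362]
ee_rot: [[-0.999, -0.018, -0.027], [0.027, -0.0, -1.0], [0.018, -1.0, 0.001]]
contact_force: [-10.9, -5.3, 0.6]
grip_width: 0.0001
t 11.25 p [ 0.587 -0.293  0.336] z [-0.027 -1.     0.001] y [-0.018 -0.    -1.   ] F [-10.87   -5.312   0.559] M [-1.527  2.74  -0.053] w 0.0001 q [-0.216  0.491 -0.001  0.005 -1.097  1.758]
time: 11.88
eef_pos: [0.5589, -0.06, 0.3679]
ee_rot: [[-1.0, -0.014, -0.026], [0.026, -0.0, -1.0], [0.014, -1.0, 0.001]]
contact_force: [0.9, 0.0, 0.7]
grip_width: -0.0003
t 11.88 p [ 0.559 -0.06   0.368] z [-0.026 -1.     0.001] y [-0.014 -0.    -1.   ] F [0.893 0.008 0.674] M [ 0.013 -0.122 -0.001] w -0.0003 q [ 0.181  0.311 -0.199 -0.003 -1.075  1.365]
top R 45 [ 0.609 -0.293] [ 0.61  -0.294]
top panel 2846 ((0.5788791179656982, -0.14867515861988068), (0.35506945848464966, 0.26008713245391846), 88.88739776611328) 0.15190085176339688
scene L 57 [ 0.602 -0.003] [ 0.589 -0.017]
scene R 59 [ 0.61  -0.291] [ 0.608 -0.292]
scene panel 4429 ((0.5780985355377197, -0.1465478539466858), (0.3538855016231537, 0.2580864429473877), 88.72412109375) 0.15074653235761706
slide [-0.0001, 0.0305, -0.0552] twist [-0.0, 0.03, 0.132] dist 0.063
slide [-0.0491, 0.0298, -0.0561] twist [-0.0, 0.03, 0.132] dist 0.08
```

```bash
python3 -m crank '{"slide":[[0.001,0.005,-0.054],[0,0.031,-0.055],[-0.020,0.031,-0.055],[-0.038,0.031,-0.056],[-0.053,0.031,-0.056]],"twist":[[0,0,0.13],[0,0,0.13],[0,0,0.13],[0,0,0.13],[0,0,0.13]],"gripper":[0,0,0,0,0]}' 30
python3 - <<'E'
from h import *
st()
E
python3 -m crank '{"slide":[[0.025,0,0],[0.035,-0.03,0.05],[0.035,-0.03,0.11],[0.035,-0.03,0.17],[0.035,-0.03,0.23]],"twist":[[0,0,0],[0,0,0],[0,0,0],[0,0,0],[0,0,0]],"gripper":[0,0,0,0,0]}' 30
python3 - <<'E'
from h import *
st();knobs();go([.57,-.292,.3375],-1.3);go([.607,-.292,.3375],-1.3)
E
```

```text
time: 12.6
eef_pos: [0.6114, -0.0017, 0.3358]
ee_rot: [[-1.0, -0.008, -0.02], [0.02, 0.001, -1.0], [0.008, -1.0, -0.0]]
contact_force: [-19.9, 5.3, 11.5]
grip_width: -0.0001
t 12.6 p [ 0.611 -0.002  0.336] z [-0.02 -1.   -0.  ] y [-0.008  0.001 -1.   ] F [-19.883   5.323  11.549] M [ 1.356  5.882 -0.05 ] w -0.0001 q [ 0.261  0.418 -0.12  -0.003 -1.04   1.291]
time: 13.22
eef_pos: [0.572, -0.2328, 0.3672]
ee_rot: [[-1.0, -0.005, -0.019], [0.019, -0.0, -1.0], [0.005, -1.0, 0.0]]
contact_force: [-0.3, -0.2, 0.5]
grip_width: 0.0003
t 13.22 p [ 0.572 -0.233  0.367] z [-0.019 -1.     0.   ] y [-0.005 -0.    -1.   ] F [-0.327 -0.242  0.501] M [-0.014 -0.068  0.027] w 0.0003 q [-0.125  0.4   -0.065  0.001 -1.11   1.676]
top L 46 [ 0.633 -0.005] [ 0.633 -0.006]
top panel 1351 ((0.5765064358711243, -0.14930865168571472), (0.35506051778793335, 0.2585155963897705), 88.08242797851562) 0.15191517289838263
scene L 60 [ 0.634 -0.003] [ 0.631 -0.003]
scene R 58 [ 0.61 -0.29] [ 0.598 -0.272]
scene panel 4560 ((0.5793589353561401, -0.14627470076084137), (0.35677701234817505, 0.25633370876312256), 89.33610534667969) 0.15068691190515077
slide [-0.0001, 0.0289, 0.056] twist [-0.01, -0.033, 0.058] dist 0.063
slide [-0.0371, 0.0287, 0.055] twist [-0.01, -0.033, 0.058] dist 0.072
```

```bash
python3 -m crank '{"slide":[[0.001,0.005,0.055],[0,0.029,0.056],[-0.015,0.029,0.056],[-0.028,0.029,0.055],[-0.039,0.029,0.055]],"twist":[[0,0,0],[0,0,0],[0,0,0],[0,0,0],[0,0,0]],"gripper":[0,0,0,0,0]}' 30
python3 - <<'E'
from h import *
st();knobs()
E
```

```text
time: 13.95
eef_pos: [0.6077, -0.2925, 0.3376]
ee_rot: [[-1.0, -0.017, -0.026], [0.026, -0.002, -1.0], [0.017, -1.0, 0.002]]
contact_force: [-19.7, -4.9, 8.2]
grip_width: -0.0003
t 13.95 p [ 0.608 -0.293  0.338] z [-0.026 -1.     0.002] y [-0.017 -0.002 -1.   ] F [-19.689  -4.876   8.203] M [-1.304  5.833 -0.102] w -0.0003 q [-0.208  0.519  0.051  0.006 -1.119  1.751]
top L 44 [ 0.634 -0.005] [ 0.635 -0.005]
top R 7 [ 0.599 -0.287] [ 0.6   -0.289]
top panel 2318 ((0.5757532715797424, -0.14896196126937866), (0.354953408241272, 0.2557361423969269), 88.35506439208984) 0.15198231166550646
scene L 56 [ 0.634 -0.003] [ 0.633 -0.003]
scene R 84 [ 0.623 -0.291] [ 0.619 -0.291]
scene panel 4539 ((0.5768468379974365, -0.14665068686008453), (0.3542433977127075, 0.2586735785007477), 88.86380004882812) 0.1506306411413763
```

Both ends at the stops. Back off, raise, and look into the well.

```bash
python3 -m crank '{"slide":[[0.03,0,0],[0.07,-0.05,0],[0.12,-0.11,0],[0.17,-0.15,0],[0.22,-0.15,0]],"twist":[[0,0,0],[0,0,0],[0,0,0],[0,0,0],[0,0,0]],"gripper":[0.05,0.05,0.05,0.05,0.05]}' 30
python3 - <<'E'
from h import *
st();
for n in('top','scene'):
    im,d=shot(n,n+'1.png')
    W=cloud(n,d)
    if n=='top': a=im[130:260,200:380]
    else: a=im[130:280,110:320]
    cv2.imwrite('pics/%s1z.png'%n,cv2.cvtColor(cv2.resize(a,None,fx=3.7,fy=3.7,interpolation=cv2.INTER_CUBIC),cv2.COLOR_RGB2BGR))
    for k in('insert0_tab','insert1_tab','insert2_tab','insert0_eye'):
        for r in mark_of(n,k)[:4]:
            if r['conf']>.15: print(n,k,round(r['conf'],2),np.round(r['location'],1),atz(n,r['location'],.113))
    m=(W[...,2]>.118)&(W[...,2]<.148)&(W[...,0]>.44)&(W[...,0]<.575)&(W[...,1]>-.32)&(W[...,1]<.02)
    L,S,c=0,0,0
    nn,lab,stt,cen=cv2.connectedComponentsWithStats(m.astype(np.uint8))
    for i in range(1,nn):
        if stt[i,4]>12: p=W[lab==i]; print(stt[i,4],p.mean(0),cv2.minAreaRect(p[:,:2].astype(np.float32)))
E
```

```text
time: 14.68
eef_pos: [0.393, -0.2861, 0.4962]
ee_rot: [[-1.0, -0.01, -0.023], [0.023, -0.006, -1.0], [0.01, -1.0, 0.007]]
contact_force: [-0.5, -1.0, 0.7]
grip_width: 0.0499
t 14.68 p [ 0.393 -0.286  0.496] z [-0.023 -1.     0.007] y [-0.01  -0.006 -1.   ] F [-0.526 -1.002  0.675] M [ 0.002  0.056 -0.009] w 0.0499 q [-0.292  0.09  -0.16   0.009 -1.329  1.838]
top insert1_tab 0.63 [281.1 214.9] [ 0.486 -0.122  0.113]
top insert1_tab 0.39 [146.1 181.4] [0.619 0.315 0.113]
top insert2_tab 0.52 [259.1 208.5] [ 0.51  -0.052  0.113]
top insert2_tab 0.27 [ 90.  212.3] [0.525 0.494 0.113]
337 [ 0.493 -0.02   0.134] ((0.5095369219779968, -0.04444310814142227), (0.13048428297042847, 0.12668555974960327), 89.02223205566406)
48 [ 0.509 -0.056  0.136] ((0.5097541809082031, -0.05635783076286316), (0.0223547350615263, 0.016055788844823837), 86.90367126464844)
25 [ 0.479 -0.107  0.135] ((0.4781402051448822, -0.10718894749879837), (0.016885509714484215, 0.012888774275779724), 69.93587493896484)
scene insert0_tab 0.59 [188.8 186.5] [ 0.489 -0.233  0.113]
scene insert0_tab 0.41 [189.6 196.9] [ 0.53  -0
[... 152 characters left out ...]
.23 [246.7 205.7] [ 0.552 -0.055  0.113]
scene insert0_eye 0.77 [190.3 191.3] [ 0.508 -0.225  0.113]
scene insert0_eye 0.56 [251.7 192.5] [ 0.5   -0.044  0.113]
949 [ 0.467 -0.169  0.132] ((0.49752214550971985, -0.15030455589294434), (0.1187068447470665, 0.3414289653301239), 1.0824357271194458)
73 [ 0.494 -0.233  0.131] ((0.49172699451446533, -0.23286736011505127), (0.02337551675736904, 0.024511797353625298), 5.348977565765381)
75 [ 0.512 -0.054  0.131] ((0.5082360506057739, -0.05445440486073494), (0.023235412314534187, 0.02328050509095192), 4.1402082443237305)
19 [0.537 0.009 0.144] ((0.5400000810623169, 0.009030255489051342), (0.0484350249171257, 0.0031017835717648268), 2.3941779136657715)
```

```bash
sleep 0
```

```text
(no output)
```

View pics/top1z.png

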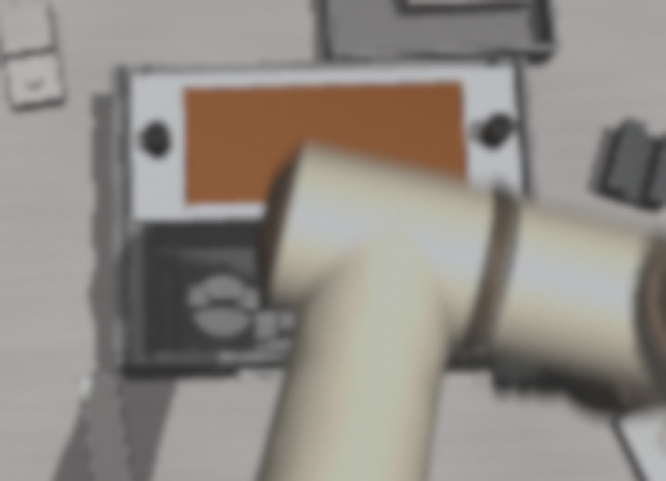

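View pics/scene1z.png

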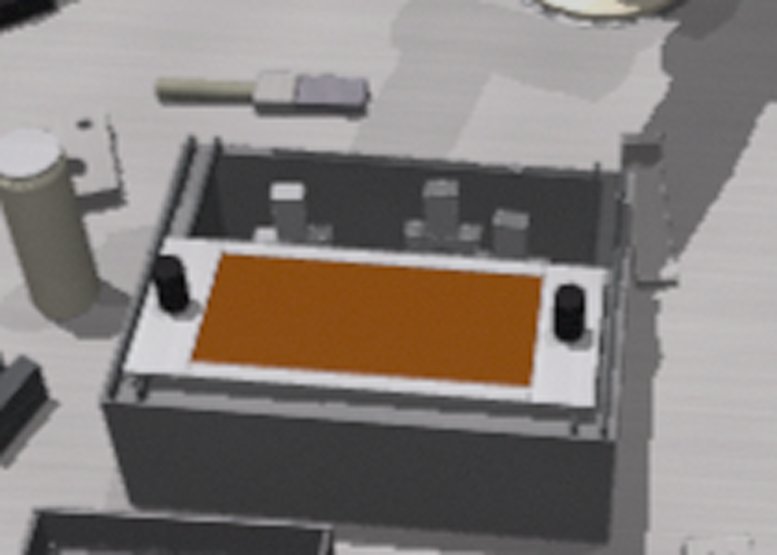

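```bash
python3 -m crank '{"slide":[[0,0,-0.06],[0,0,-0.12],[0,0,-0.18],[0,0,-0.24],[0,0,-0.30]],"twist":[[0,0,0],[0,0,0],[0,0,0],[0,0,0],[0,0,0]],"gripper":[0.05,0.05,0.05,0.05,0.05]}' 30
python3 -m crank '{"slide":[[0,0,-0.06],[0,0,-0.12],[0,0,-0.18],[0,0,-0.18],[0,0,-0.18]],"twist":[[0,0,0],[0,0,0],[0,0,0],[0,0,0],[0,0,0]],"gripper":[0.05,0.05,0.05,0.05,0.05]}' 30
cat > ins.py <<'E'
from h import *
import sys
tag=sys.argv[1]
st();
for n in('top','scene'):
    im,d=shot(n,n+tag+'.png')
    W=cloud(n,d)
    if n=='top': a=im[130:260,200:380]
    else: a=im[130:280,110:320]
    cv2.imwrite('pics/%s%sz.png'%(n,tag),cv2.cvtColor(cv2.resize(a,None,fx=3.7,fy=3.7,interpolation=cv2.INTER_CUBIC),cv2.COLOR_RGB2BGR))
    for k in('insert0_tab','insert1_tab','insert2_tab','insert0_eye'):
        for r in mark_of(n,k)[:4]:
            if r['conf']>.15: print(n,k,round(r['conf'],2),np.round(r['location'],1),atz(n,r['location'],.113))
    for lo,hi in((.125,.145),(.055,.085)):
      m=(W[...,2]>lo)&(W[...,2]<hi)&(W[...,0]>.457)&(W[...,0]<.562)&(W[...,1]>-.30)&(W[...,1]<.005)
      nn,lab,stt,cen=cv2.connectedComponentsWithStats(m.astype(np.uint8))
      for i in range(1,nn):
        if stt[i,4]>12: p=W[lab==i]; print(lo,stt[i,4],p.mean(0),cv2.minAreaRect(p[:,:2].astype(np.float32)))
E
python3 ins.py 2
```

```text
time: 15.8
eef_pos: [0.4015, 0.0155, 0.4898]
ee_rot: [[-0.999, -0.02, -0.024], [0.024, -0.002, -1.0], [0.02, -1.0, 0.002]]
contact_force: [1.4, 1.1, -0.2]
grip_width: 0.0499
time: 16.42
eef_pos: [0.4061, 0.1959, 0.4888]
ee_rot: [[-0.999, -0.021, -0.024], [0.024, -0.003, -1.0], [0.021, -1.0, 0.004]]
contact_force: [0.0, 0.3, 0.5]
grip_width: 0.05
t 16.43 p [0.406 0.196 0.489] z [-0.024 -1.     0.004] y [-0.021 -0.003 -1.   ] F [0.016 0.314 0.506] M [-0.02   0.055  0.011] w 0.05 q [ 0.808  0.031 -0.233 -0.014 -1.324  0.743]
top insert0_tab 0.71 [315.5 210.9] [ 0.493 -0.234  0.113]
top insert1_tab 0.64 [312.7 213.3] [ 0.486 -0.224  0.113]
top insert1_tab 0.51 [279.6 213.8] [ 0.49  -0.117  0.113]
top insert1_tab 0.34 [240.7 166.6] [0.654 0.002 0.113]
top insert2_tab 0.51 [260.1 209.5] [ 0.507 -0.055  0.113]
top insert2_tab 0.23 [279.1 212.6] [ 0.494 -0.116  0.113]
top insert0_eye 0.87 [314.4 214.2] [ 0.483 -0.23   0.113]
0.125 47 [ 0.509 -0.057  0.137] ((0.5097643136978149, -0.0563574880361557), (0.022305846214294434, 0.01602751947939396), 87.15225219726562)
0.125 49 [ 0.493 -0.235  0.13
[... 1009 characters left out ...]
 56 [ 0.481 -0.112  0.134] ((0.4788981080055237, -0.11115244776010513), (0.024944186210632324, 0.018466752022504807), 77.41053771972656)
0.125 58 [ 0.494 -0.232  0.135] ((0.4938066899776459, -0.23306678235530853), (0.026340439915657043, 0.0186116024851799), 84.1063461303711)
0.125 60 [ 0.512 -0.054  0.134] ((0.5088984966278076, -0.054431334137916565), (0.023030346259474754, 0.023248814046382904), 3.9643592834472656)
0.055 31 [ 0.491 -0.219  0.081] ((0.48876819014549255, -0.22636118531227112), (0.02013007365167141, 0.04629317298531532), 1.182399034500122)
0.055 84 [ 0.485 -0.112  0.077] ((0.48982879519462585, -0.1109548807144165), (0.02224438637495041, 0.06149943917989731), 4.865805625915527)
```

View pics/top2z.png

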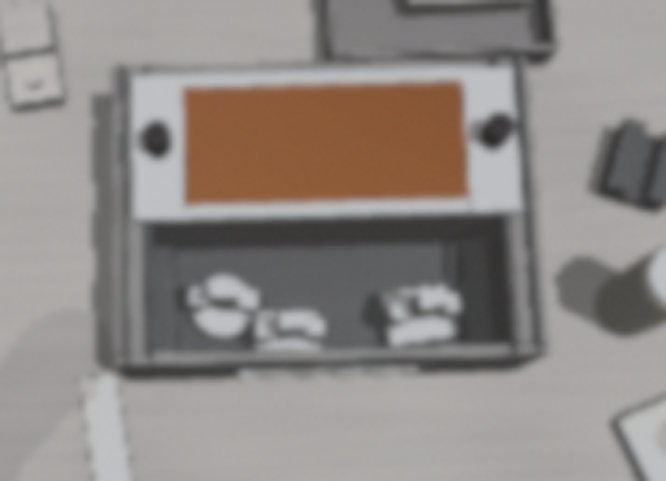

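```bash
cat > hk.py <<'E'
from h import *
C=np.array([.538,.376])
for n in('top','scene'):
    im,d=snapshot(n); W=cloud(n,d)
    m=(W[...,2]>.268)&(W[...,2]<.31)&(np.hypot(W[...,0]-C[0],W[...,1]-C[1])<.06)
    p=W[m]; r=cv2.minAreaRect(p[:,:2].astype(np.float32)); print(n,'bar',len(p),p.mean(0),r)
    m=(W[...,2]>.003)&(W[...,2]<.04)&(np.hypot(W[...,0]-C[0],W[...,1]-C[1])<.2)
    p=W[m]; (c,rad)=cv2.minEnclosingCircle(p[:,:2].astype(np.float32)); print('disc',len(p),c,rad,np.median(p[:,2]))
    m=(W[...,2]>.128)&(W[...,2]<.166)
    p=W[m]-[C[0],C[1],0]; r=np.hypot(p[:,0],p[:,1]); p=p[(r>.05)&(r<.145)]; r=r[(r>.05)&(r<.145)]
    a=np.degrees(np.arctan2(p[:,1],p[:,0]))%360
    h=np.histogram(a,bins=90,range=(0,360))[0]
    for i in range(90):
        if h[i]>3: q=(a>=4*i)&(a<4*i+4); print(4*i,h[i],round(float(r[q].max()),3),round(float(a[q].mean()),1),end=' | ')
    print()
    for r_ in mark_of(n,'hook_a'):
        if r_['conf']>.3:
            x=atz(n,r_['location'],.144)[:2]-C; print('hook',round(r_['conf'],2),np.hypot(*x),np.degrees(np.arctan2(x[1],x[0]))%360)
    # shoulders
    for nm,c in(('i2',(.510,-.055)),('i1',(.480,-.112)),('i0',(.494,-.234))):
        mm=(W[...,2]>.05)&(abs(W[...,0]-c[0])<.03)&(abs(W[...,1]-c[1])<.036)&(W[...,2]<.1)
        p=W[mm]
        if len(p)>5: print(nm,len(p),p.mean(0)); l=np.polyfit(p[:,1],p[:,0],1); print('  yaw',-np.degrees(np.arctan(l[0])))
E
python3 hk.py
```

```text
top bar 235 [0.533 0.373 0.294] ((0.5351552367210388, 0.37480559945106506), (0.017162296921014786, 0.06919268518686295), 40.71379470825195)
disc 3639 (0.5376684069633484, 0.37664058804512024) 0.1993381679058075 0.013515999199254291
4 4 0.1 7.4 | 8 14 0.114 9.3 | 12 11 0.112 13.6 | 16 16 0.111 17.6 | 20 16 0.128 22.6 | 24 20 0.096 26.1 | 28 13 0.096 30.2 | 32 7 0.1 34.1 | 36 21 0.112 37.8 | 40 12 0.113 41.4 | 92 6 0.089 94.5 | 96 42 0.132 98.2 | 100 13 0.114 101.3 | 304 10 0.086 306.5 | 308 46 0.131 310.5 | 312 27 0.131 313.6 | 
hook 0.81 0.09829052316039438 318.58815213495393
hook 0.66 0.10660023871022425 95.63902539756116
i2 89 [ 0.506 -0.058  0.083]
  yaw -12.32099924131767
i1 84 [ 0.482 -0.106  0.084]
  yaw -13.495768375657201
i0 73 [ 0.49  -0.23   0.082]
  yaw 2.7877343198199442
scene bar 233 [0.541 0.374 0.291] ((0.535744845867157, 0.3766948878765106), (0.01720733754336834, 0.06961235404014587), 43.02516555786133)
disc 6601 (0.5379692316055298, 0.3755524158477783) 0.1987457573413849 0.012398607008545632
8 36 0.116 10.2 | 12 18 0.113 14.1 | 16 19 0.111 18.3 | 20 21 0.127 22.1 | 24 56 0.132 25.8 | 28 22 0.128 29.6 | 32 12 0.113 33.4 | 36 10 0.113 37.6 | 40 9 0.114 41.8 | 92 9 0.093 94.6 | 96 59 0.136 98.0 | 100 23 0.127 101.7 | 104 7 0.092 104.8 | 152 5 0.111 152.6 | 160 5 0.104 163.3 | 164 20 0.105 166.5 | 168 27 0.107 170.2 | 172 24 0.123 174.3 | 176 23 0.121 178.0 | 180 30 0.119 182.1 | 184 10 0.114 184.9 | 232 12 0.107 234.8 | 236 46 0.134 238.7 | 240 30 0.132 241.1 | 304 5 0.084 307.5 | 308 28 0.13 310.9 | 312 41 0.131 313.3 | 
hook 0.74 0.10000294819990599 311.9748682001609
hook 0.65 0.10286157348945253 100.85586425974209
hook 0.65 0.11147354968206924 238.4903498819055
i2 50 [ 0.5   -0.067  0.087]
  yaw -22.720955538892536
i1 254 [ 0.473 -0.108  0.082]
  yaw 3.519946974103521
i0 103 [ 0.494 -0.23   0.087]
  yaw 6.852280131923265
```

View pics/top2.png

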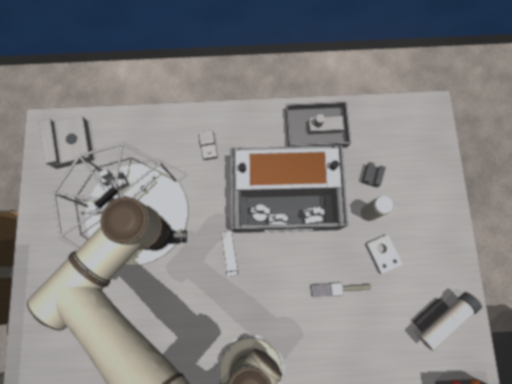

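View pics/scene2z.png

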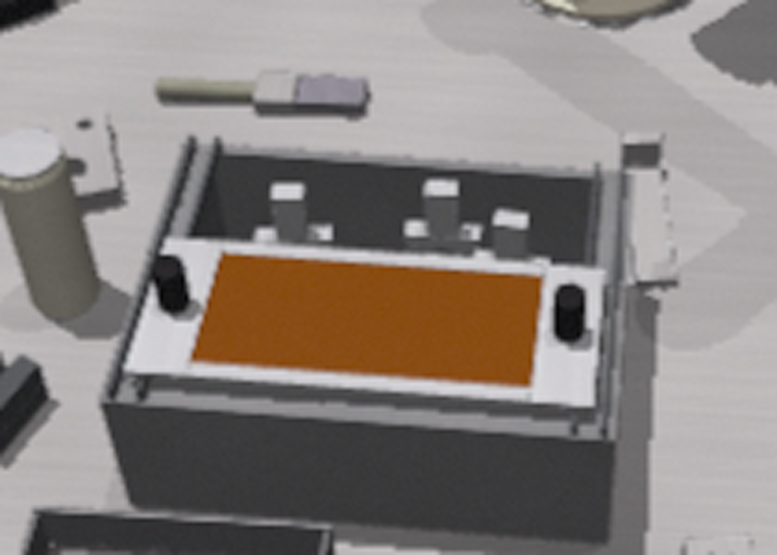

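```bash
python3 - <<'E'
from h import *
go([.510,-.055,.40],-5)
E
```

```text
slide [-0.112, 0.0877, 0.2475] twist [-0.026, 0.598, 0.191] dist 0.285
```

```bash
python3 -m crank '{"slide":[[-0.022,0.01,0.05],[-0.045,0.03,0.10],[-0.067,0.05,0.15],[-0.09,0.07,0.20],[-0.112,0.088,0.247]],"twist":[[0,0.6,0.19],[0,0.6,0.19],[0,0.6,0.19],[0,0.6,0.19],[0,0.6,0.19]],"gripper":[0.05,0.05,0.05,0.05,0.05]}' 30
python3 - <<'E'
from h import *
go([.510,-.055,.272],-5); st()
E
```

```text
time: 17.75
eef_pos: [0.5105, -0.0562, 0.3991]
ee_rot: [[-0.996, -0.0, -0.087], [0.087, -0.003, -0.996], [-0.0, -1.0, 0.003]]
contact_force: [1.3, 0.2, 0.4]
grip_width: 0.0499
slide [0.0007, 0.1271, -0.0015] twist [-0.026, -0.0, -0.002] dist 0.127
t 17.75 p [ 0.511 -0.056  0.399] z [-0.087 -0.996  0.003] y [-0.    -0.003 -1.   ] F [1.308 0.205 0.365] M [ 0.005 -0.107 -0.047] w 0.0499 q [ 0.207  0.2   -0.271  0.003 -1.101  1.275]
```

```bash
python3 -m crank '{"slide":[[0,0.04,0],[0,0.08,0],[0,0.11,0],[0,0.127,0],[0,0.127,0]],"twist":[[0,0,0],[0,0,0],[0,0,0],[0,0,0],[0,0,0]],"gripper":[0.05,0.05,0.05,0.05,0.05]}' 30
python3 - <<'E'
from h import *
st(); im,d=shot('scene','g1.png'); im=im[150:260,150:320]; cv2.imwrite('pics/g1.png',cv2.cvtColor(cv2.resize(im,None,fx=4,fy=4,interpolation=cv2.INTER_CUBIC),cv2.COLOR_RGB2BGR))
E
```

```text
time: 18.38
eef_pos: [0.5103, -0.0566, 0.2708]
ee_rot: [[-0.996, -0.003, -0.087], [0.087, -0.003, -0.996], [0.003, -1.0, 0.004]]
contact_force: [-0.2, 0.3, 0.2]
grip_width: 0.0498
t 18.38 p [ 0.51  -0.057  0.271] z [-0.087 -0.996  0.004] y [-0.003 -0.003 -1.   ] F [-0.232  0.314  0.175] M [-0.007 -0.016 -0.018] w 0.0498 q [ 0.207  0.342 -0.443  0.004 -0.79   1.274]
```

View pics/g1.png

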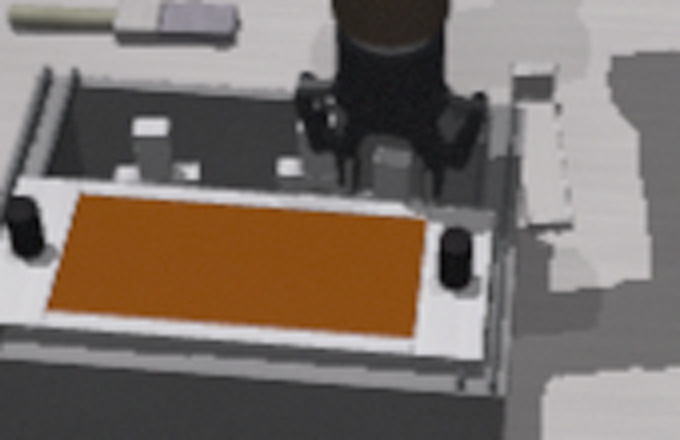

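```bash
python3 -m crank '{"slide":[[0,0,0],[0,0,0],[0,0,0],[0,-0.02,0],[0,-0.04,0]],"twist":[[0,0,0],[0,0,0],[0,0,0],[0,0,0],[0,0,0]],"gripper":[0.01,0.01,0.01,0.01,0.01]}' 70
python3 -m crank '{"slide":[[0,-0.04,0],[0,-0.08,0],[0,-0.12,0],[0,-0.14,0],[0,-0.14,0]],"twist":[[0,0,0],[0,0,0],[0,0,0],[0,0,0],[0,0,0]],"gripper":[0.01,0.01,0.01,0.01,0.01]}' 70
python3 - <<'E'
from h import *
st(); 
for n in('scene','top'): im,d=shot(n,'g2%s.png'%n); 
phi=np.radians(240.6); C=np.array([.5365,.3755]); u=np.array([np.cos(phi),np.sin(phi)])
for r in(.105,.19): print(r,C+r*u)
E
```

```text
time: 19.05
eef_pos: [0.5101, -0.0565, 0.3115]
ee_rot: [[-0.996, -0.004, -0.087], [0.087, -0.003, -0.996], [0.004, -1.0, 0.004]]
contact_force: [-0.1, 0.1, -2.5]
grip_width: 0.0251
time: 19.68
eef_pos: [0.5103, -0.0561, 0.4523]
ee_rot: [[-0.996, -0.002, -0.088], [0.088, -0.002, -0.996], [0.002, -1.0, 0.003]]
contact_force: [0.1, -0.1, -4.6]
grip_width: 0.0252
t 19.68 p [ 0.51  -0.056  0.452] z [-0.088 -0.996  0.003] y [-0.002 -0.002 -1.   ] F [ 0.097 -0.114 -4.604] M [-0.046 -0.053 -0.024] w 0.0252 q [ 0.208  0.161 -0.182  0.002 -1.23   1.275]
0.105 [0.485 0.284]
0.19 [0.443 0.21 ]
```

View pics/g2scene.png

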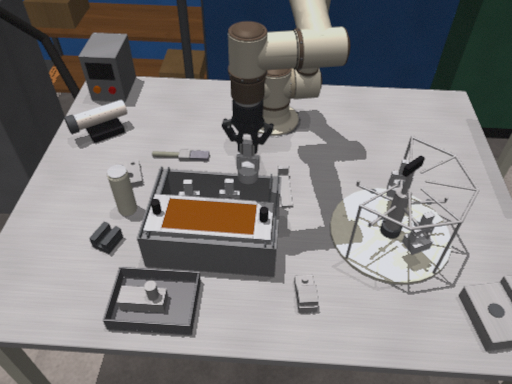

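```bash
python3 - <<'E'
from h import *
go([.443,.21,.45],60.6)
E
```

```text
slide [0.0901, -0.0005, -0.2591] twist [0.009, -10.939, 0.078] dist 0.274
```

```bash
python3 -m crank '{"slide":[[0.013,0,-0.04],[0.026,0,-0.08],[0.039,0,-0.12],[0.052,0,-0.16],[0.065,0,-0.19]],"twist":[[0,-1.5,0],[0,-3.0,0],[0,-4.5,0],[0,-6.0,0],[0,-7.5,0]],"gripper":[0.01,0.01,0.01,0.01,0.01]}' 70
python3 - <<'E'
from h import *
go([.443,.21,.45],60.6)
E
```

```text
time: 20.4
eef_pos: [0.4612, 0.1403, 0.4475]
ee_rot: [[-0.763, -0.011, 0.647], [-0.647, -0.005, -0.763], [0.011, -1.0, -0.003]]
contact_force: [0.1, -0.7, -3.6]
grip_width: 0.0253
slide [-0.0311, -0.0027, -0.065] twist [0.052, -3.385, 0.101] dist 0.072
```

```bash
python3 -m crank '{"slide":[[-0.01,0,-0.02],[-0.02,0,-0.045],[-0.031,-0.003,-0.065],[-0.031,-0.003,-0.065],[-0.031,-0.003,-0.065]],"twist":[[0,-1.2,0],[0,-2.4,0],[0.05,-3.4,0.1],[0.05,-3.4,0.1],[0.05,-3.4,0.1]],"gripper":[0.01,0.01,0.01,0.01,0.01]}' 70
cat > hg.py <<'E'
from h import *
import sys
st()
for n in('top','scene'):
    im,d=shot(n,'hg%s%s.png'%(sys.argv[1],n)); W=cloud(n,d)
    a=im[130:280,40:230] if n=='top' else im[110:290,310:500]
    cv2.imwrite('pics/hg%s%s.png'%(sys.argv[1],n),cv2.cvtColor(cv2.resize(a,None,fx=3.3,fy=3.3,interpolation=cv2.INTER_CUBIC),cv2.COLOR_RGB2BGR))
    for k in ('hook_a','insert0_eye','insert0_tab'):
        for r_ in mark_of(n,k):
            if r_['conf']>.3:
                z=.144 if k=='hook_a' else get_obs()['eef_pos'][2]-(.265-(.070 if 'eye' in k else .107))
                x=atz(n,r_['location'],z)[:2]; c=x-[.5365,.3755]; print(n,k,round(r_['conf'],2),np.round(r_['location']),x,'polar',np.hypot(*c),np.degrees(np.arctan2(c[1],c[0]))%360)
    C=np.array([.5365,.3755])
    m=(W[...,2]>.128)&(W[...,2]<.166)
    p=W[m]-[C[0],C[1],0]; r=np.hypot(p[:,0],p[:,1]); s=(r>.05)&(r<.14); p=p[s]; r=r[s]
    a=np.degrees(np.arctan2(p[:,1],p[:,0]))%360
    for c in (0,72,144,216,288):
        c+=float(sys.argv[2]); dd=(a-c+180)%360-180; q=abs(dd)<10
        if q.sum()>8: print(n,c%360,q.sum(),'mean ang',(c+np.median(dd[q]))%360,'rmax',r[q].max())
E
python3 hg.py 1 24.6
```

```text
time: 21.02
eef_pos: [0.4427, 0.2095, 0.449]
ee_rot: [[-0.49, -0.003, 0.871], [-0.871, -0.002, -0.491], [0.003, -1.0, -0.001]]
contact_force: [0.6, 0.3, -2.6]
grip_width: 0.0254
t 21.02 p [0.443 0.21  0.449] z [ 0.871 -0.491 -0.001] y [-0.003 -0.002 -1.   ] F [ 0.601  0.314 -2.648] M [-0.019 -0.009 -0.038] w 0.0254 q [ 0.774  0.121 -0.237 -0.001 -1.216  1.855]
top hook_a 0.95 [146. 181.] [0.611 0.306] polar 0.10184159118234605 316.8519078879153
top hook_a 0.93 [ 90. 210.] [0.525 0.482] polar 0.1067842427620149 96.21036187622744
top insert0_tab 0.87 [317. 210.] [ 0.47  -0.209] polar 0.588012468461894 263.480018793613
top 24.6 66 mean ang 24.794672935369455 rmax 0.12943054143269686
top 96.6 56 mean ang 97.88145487625746 rmax 0.1331160554885457
top 312.6 64 mean ang 311.9139988958308 rmax 0.13153708329481562
scene hook_a 0.89 [379. 220.] [0.603 0.31 ] polar 0.09314303143244954 315.72641283856444
scene hook_a 0.89 [436. 200.] [0.521 0.48 ] polar 0.10592643823585386 98.59112312328243
scene hook_a 0.66 [364. 185.] [0.476 0.282] polar 0.11142373368786884 237.14289769592028
scene insert0_eye 0.47 [189. 194.] [ 0.646 -0.192] polar 0.5784052538144285 280.96167297019053
scene insert0_tab 0.65 [190. 188.] [ 0.663 -0.183] polar 0.5730983164322346 282.7710979441061
scene 24.6 132 mean ang 25.303965433682528 rmax 0.13392832499755955
scene 96.6 96 mean ang 97.66459071668088 rmax 0.13463866347875655
scene 168.6 94 mean ang 170.61827765012586 rmax 0.12151271022362425
scene 240.6 89 mean ang 239.73261150222993 rmax 0.13337333300126153
scene 312.6 76 mean ang 313.3653596232343 rmax 0.13113771661269322
```

View pics/hg1top.png

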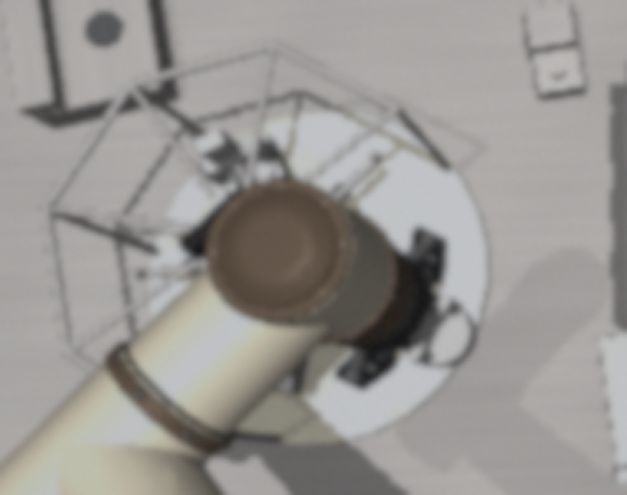

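View pics/hg1scene.png

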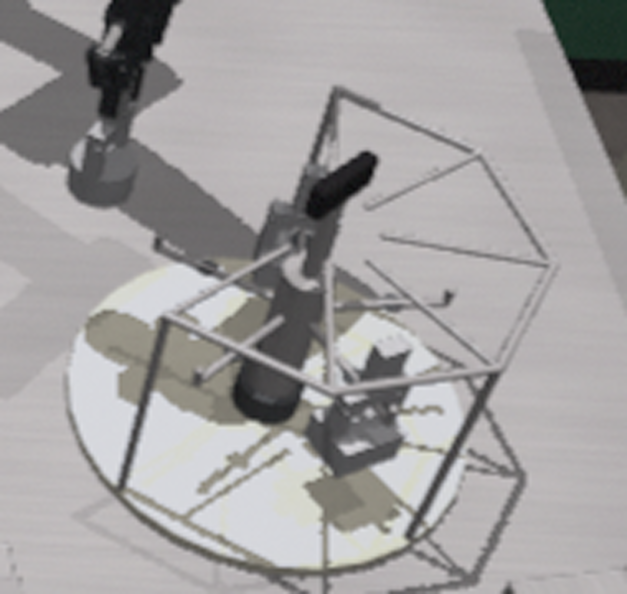

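```bash
python3 -m crank '{"slide":[[0,0.03,0],[0,0.06,0],[0,0.085,0],[0,0.089,0],[0,0.089,0]],"twist":[[0,0,0],[0,0,0],[0,0,0],[0,0,0],[0,0,0]],"gripper":[0.01,0.01,0.01,0.01,0.01]}' 70
python3 hg.py 2 24.6 | head -3
```

```text
time: 22.05
eef_pos: [0.4433, 0.2098, 0.3621]
ee_rot: [[-0.49, 0.001, 0.872], [-0.872, 0.0, -0.49], [-0.001, -1.0, 0.001]]
contact_force: [-0.2, -0.3, -4.1]
grip_width: 0.0251
t 22.05 p [0.443 0.21  0.362] z [ 0.872 -0.49   0.001] y [ 0.001  0.    -1.   ] F [-0.152 -0.318 -4.061] M [ 0.014 -0.027 -0.025] w 0.0251 q [ 0.774  0.194 -0.379  0.    -0.997  1.855]
top hook_a 0.88 [ 91. 212.] [0.522 0.479] polar 0.10425470462441362 98.21132952956911
top hook_a 0.79 [146. 180.] [0.615 0.307] polar 0.10458400539915809 318.7519851641463
```

View pics/hg2scene.png

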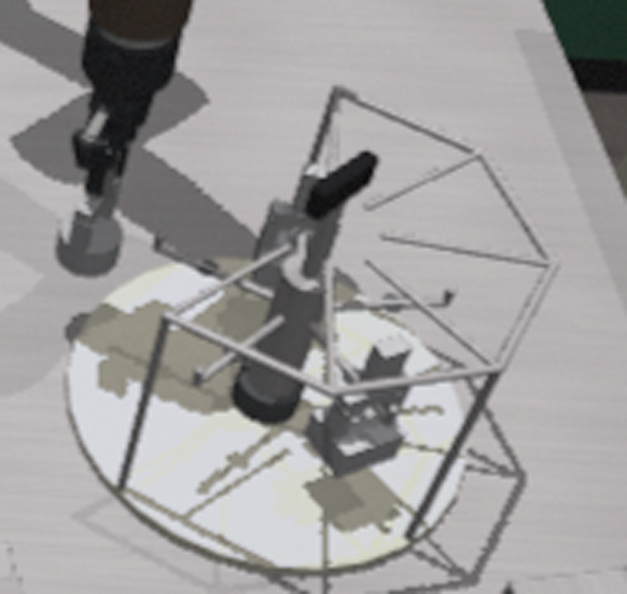

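```bash
python3 -m crank '{"slide":[[-0.012,0.001,0],[-0.024,0.002,0],[-0.036,0.002,0],[-0.042,0.002,0],[-0.042,0.002,0]],"twist":[[0,0,0],[0,0,0],[0,0,0],[0,0,0],[0,0,0]],"gripper":[0.01,0.01,0.01,0.01,0.01]}' 70
python3 - <<'E'
from h import *
st(); im,d=shot('scene','a.png'); cv2.imwrite('pics/hg3.png',cv2.cvtColor(cv2.resize(im[150:250,310:430],None,fx=5,fy=5,interpolation=cv2.INTER_CUBIC),cv2.COLOR_RGB2BGR))
E
```

```text
time: 23.08
eef_pos: [0.4637, 0.2467, 0.3595]
ee_rot: [[-0.49, -0.0, 0.872], [-0.872, 0.0, -0.49], [-0.0, -1.0, -0.0]]
contact_force: [-0.0, -0.9, -2.9]
grip_width: 0.0251
t 23.07 p [0.464 0.247 0.36 ] z [ 0.872 -0.49  -0.   ] y [-0.  0. -1.] F [-0.031 -0.85  -2.864] M [-0.067  0.015 -0.026] w 0.0251 q [ 0.798  0.255 -0.303 -0.    -1.013  1.832]
```

View pics/hg3.png

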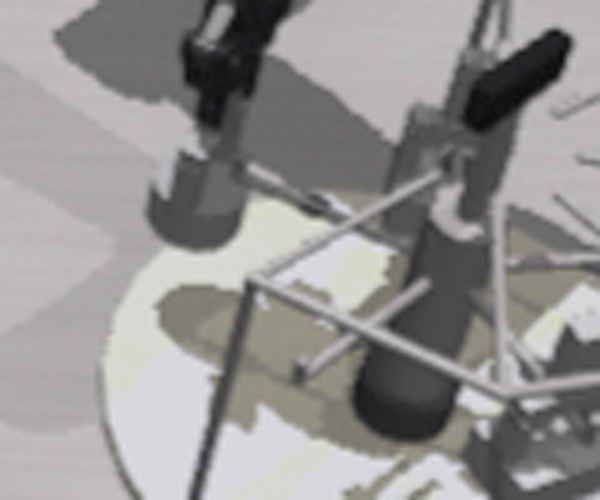

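```bash
python3 -m crank '{"slide":[[-0.006,0,0],[-0.012,0,0],[-0.018,0,0],[-0.018,0,0],[-0.018,0,0]],"twist":[[0,0,0],[0,0,0],[0,0,0],[0,0,0],[0,0,0]],"gripper":[0.01,0.01,0.01,0.01,0.01]}' 70
python3 -c "
from h import *
st()"
python3 -m crank '{"slide":[[-0.008,0,0],[-0.016,0,0],[-0.025,0,0],[-0.025,0,0],[-0.025,0,0]],"twist":[[0,0,0],[0,0,0],[0,0,0],[0,0,0],[0,0,0]],"gripper":[0.01,0.01,0.01,0.01,0.01]}' 70
python3 - <<'E'
from h import *
st(); im,d=shot('scene','a.png'); cv2.imwrite('pics/hg4.png',cv2.cvtColor(cv2.resize(im[150:250,310:430],None,fx=5,fy=5,interpolation=cv2.INTER_CUBIC),cv2.COLOR_RGB2BGR))
E
```

```text
time: 23.75
eef_pos: [0.4722, 0.262, 0.3594]
ee_rot: [[-0.49, -0.001, 0.872], [-0.872, -0.0, -0.49], [0.0, -1.0, -0.0]]
contact_force: [-0.1, 0.5, -3.1]
grip_width: 0.025
t 23.75 p [0.472 0.262 0.359] z [ 0.872 -0.49  -0.   ] y [-0.001 -0.    -1.   ] F [-0.096  0.489 -3.131] M [ 0.017 -0.057 -0.034] w 0.025 q [ 0.807  0.28  -0.268 -0.    -1.023  1.823]
time: 24.38
eef_pos: [0.4844, 0.2838, 0.3592]
ee_rot: [[-0.49, -0.001, 0.872], [-0.872, -0.001, -0.49], [0.001, -1.0, -0.001]]
contact_force: [0.3, -0.1, -2.5]
grip_width: 0.0253
t 24.38 p [0.484 0.284 0.359] z [ 0.872 -0.49  -0.001] y [-0.001 -0.001 -1.   ] F [ 0.288 -0.128 -2.54 ] M [ 0.028  0.023 -0.074] w 0.0253 q [ 0.818  0.315 -0.217 -0.001 -1.04   1.811]
```

View pics/hg4.png

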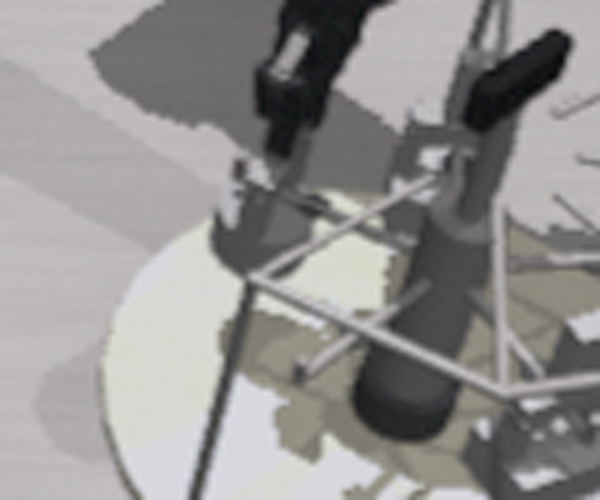

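```bash
python3 -m crank '{"slide":[[0,0.006,0],[0,0.012,0],[0,0.017,0],[0,0.019,0],[0,0.019,0]],"twist":[[0,0,0],[0,0,0],[0,0,0],[0,0,0],[0,0,0]],"gripper":[0.01,0.01,0.01,0.01,0.01]}' 70
python3 -c "
from h import *
st()"
```

```text
time: 25.05
eef_pos: [0.4845, 0.2835, 0.3419]
ee_rot: [[-0.489, 0.0, 0.872], [-0.872, -0.001, -0.489], [0.0, -1.0, 0.001]]
contact_force: [-1.6, -1.8, 4.4]
grip_width: 0.0252
t 25.05 p [0.485 0.284 0.342] z [ 0.872 -0.489  0.001] y [ 0.    -0.001 -1.   ] F [-1.561 -1.763  4.443] M [-0.465  0.591 -0.017] w 0.0252 q [ 0.818  0.331 -0.242  0.001 -0.998  1.811]
```

```bash
python3 -m crank '{"slide":[[0,0,0],[0,0,0],[0,0,0],[0,0,0],[0,0,0]],"twist":[[0,0,0],[0,0,0],[0,0,0],[0,0,0],[0,0,0]],"gripper":[0.03,0.035,0.04,0.045,0.05]}' 70
python3 -m crank '{"slide":[[0,-0.01,0],[0,-0.025,0],[0,-0.045,0],[0,-0.065,0],[0,-0.09,0]],"twist":[[0,0,0],[0,0,0],[0,0,0],[0,0,0],[0,0,0]],"gripper":[0.05,0.05,0.05,0.05,0.05]}' 70
python3 - <<'E'
from h import *
st(); im,d=shot('scene','a.png'); cv2.imwrite('pics/hg5.png',cv2.cvtColor(cv2.resize(im[130:250,310:460],None,fx=4,fy=4,interpolation=cv2.INTER_CUBIC),cv2.COLOR_RGB2BGR))
E
```

```text
time: 25.68
eef_pos: [0.4846, 0.2835, 0.3417]
ee_rot: [[-0.489, 0.0, 0.872], [-0.872, -0.001, -0.489], [0.001, -1.0, 0.001]]
contact_force: [0.4, 0.1, -0.4]
grip_width: 0.0501
time: 26.3
eef_pos: [0.4844, 0.2835, 0.4335]
ee_rot: [[-0.489, 0.001, 0.872], [-0.872, -0.0, -0.489], [-0.0, -1.0, 0.001]]
contact_force: [0.4, 0.5, 0.1]
grip_width: 0.0501
t 26.3 p [0.484 0.283 0.434] z [ 0.872 -0.489  0.001] y [ 0.001 -0.    -1.   ] F [0.446 0.538 0.113] M [ 0.081 -0.013  0.053] w 0.0501 q [ 0.818  0.257 -0.105  0.001 -1.208  1.811]
```

View pics/hg5.png

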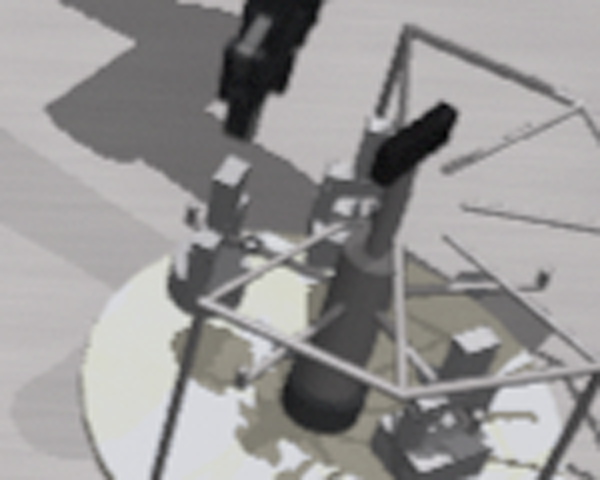

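```bash
python3 -m crank '{"slide":[[0,-0.05,0],[0,-0.09,0],[-0.03,-0.09,0],[-0.06,-0.09,0],[-0.10,-0.09,0]],"twist":[[0,1.5,0],[0,3,0],[0,4.6,0],[0,6.2,0],[0,7.8,0]],"gripper":[0.05,0.05,0.05,0.05,0.05]}' 70
python3 - <<'E'
from h import *
C=np.array([.535,.3755])
for n in('top','scene'):
    im,d=snapshot(n); W=cloud(n,d)
    m=(W[...,2]>.285)&(W[...,2]<.31)&(np.hypot(W[...,0]-C[0],W[...,1]-C[1])<.06)
    p=W[m]; 
    if len(p)>5: r=cv2.minAreaRect(p[:,:2].astype(np.float32)); print(n,'bar',len(p),p.mean(0),r)
go([.5355,.3755,.52],-49.3);st()
E
```

```text
time: 26.98
eef_pos: [0.5333, 0.3708, 0.5306]
ee_rot: [[-0.972, 0.01, 0.235], [-0.235, 0.006, -0.972], [-0.011, -1.0, -0.003]]
contact_force: [0.3, -0.3, 0.6]
grip_width: 0.05
top bar 177 [0.533 0.374 0.298] ((0.5355581641197205, 0.3751755654811859), (0.01750066876411438, 0.06862059235572815), 42.98047637939453)
scene bar 167 [0.539 0.375 0.296] ((0.535830020904541, 0.37651166319847107), (0.01693883165717125, 0.0726313441991806), 43.125465393066406)
slide [-0.0016, 0.0071, -0.0019] twist [0.054, 10.537, -0.056] dist 0.007
t 27.07 p [0.534 0.373 0.527] z [ 0.241 -0.971 -0.002] y [ 0.007  0.003 -1.   ] F [-0.271 -0.25  -1.13 ] M [-0.072  0.123  0.012] w 0.0501 q [ 0.858  0.382  0.301  0.003 -1.483  0.955]
```

```bash
python3 -m crank '{"slide":[[0,0,0],[0,0,0],[0,0,0],[0,0,0],[0,0.0,0]],"twist":[[0,1.7,0],[0,3.4,0],[0,5.1,0],[0,6.8,0],[0,8.5,0]],"gripper":[0.05,0.05,0.05,0.05,0.05]}' 70
python3 - <<'E'
from h import *
go([.5356,.376,.449],-47);st()
E
```

```text
time: 27.7
eef_pos: [0.5339, 0.3726, 0.5282]
ee_rot: [[-0.795, 0.008, -0.607], [0.607, 0.004, -0.795], [-0.004, -1.0, -0.008]]
contact_force: [0.6, -0.2, -1.3]
grip_width: 0.0498
slide [0.001, 0.0793, -0.0031] twist [0.08, 1.607, -0.028] dist 0.079
t 27.7 p [0.534 0.373 0.528] z [-0.607 -0.795 -0.008] y [ 0.008  0.004 -1.   ] F [ 0.557 -0.206 -1.284] M [ 0.001  0.031 -0.004] w 0.0498 q [ 0.858  0.38   0.301  0.003 -1.484  0.061]
```

```bash
python3 -m crank '{"slide":[[0.001,0.015,-0.003],[0.001,0.04,-0.003],[0.001,0.06,-0.003],[0.001,0.075,-0.003],[0.001,0.079,-0.003]],"twist":[[0.08,1.2,0],[0.08,1.6,0],[0.08,1.6,0],[0.08,1.6,0],[0.08,1.6,0]],"gripper":[0.05,0.05,0.05,0.05,0.05]}' 30
python3 - <<'E'
from h import *
st(); im,d=shot('scene','a.png'); cv2.imwrite('pics/b1.png',cv2.cvtColor(cv2.resize(im[90:250,310:480],None,fx=3.5,fy=3.5,interpolation=cv2.INTER_CUBIC),cv2.COLOR_RGB2BGR))
E
```

```text
time: 28.32
eef_pos: [0.5354, 0.3756, 0.4489]
ee_rot: [[-0.683, 0.002, -0.731], [0.731, -0.003, -0.683], [-0.003, -1.0, 0.001]]
contact_force: [0.2, 0.7, 0.4]
grip_width: 0.0502
t 28.32 p [0.535 0.376 0.449] z [-0.731 -0.683  0.001] y [ 0.002 -0.003 -1.   ] F [0.237 0.689 0.351] M [-0.042 -0.017 -0.026] w 0.0502 q [ 0.859  0.411  0.158  0.003 -1.318 -0.108]
```

View pics/b1.png

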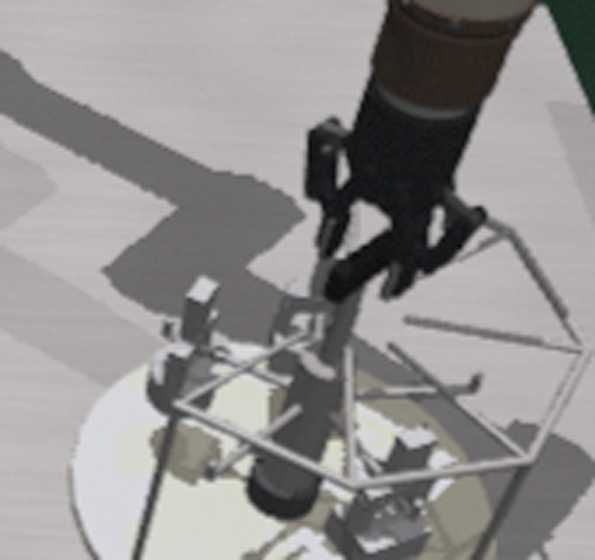

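```bash
python3 -m crank '{"slide":[[0,0,0],[0,0,0],[0,0,0],[0,0,0],[0,0,0]],"twist":[[0,0,0],[0,0,0],[0,0,0],[0,0.1,0],[0,0.4,0]],"gripper":[0,0,0,0,0]}' 30
python3 -m crank '{"slide":[[0,0,0],[0,0,0],[0,0,0],[0,0,0],[0,0,0]],"twist":[[0,0.5,0],[0,1.1,0],[0,1.7,0],[0,2.4,0],[0,3.1,0]],"gripper":[0,0,0,0,0]}' 30
python3 -m crank '{"slide":[[0,0,0],[0,0,0],[0,0,0],[0,0,0],[0,0,0]],"twist":[[0,0.7,0],[0,1.4,0],[0,2.1,0],[0,2.8,0],[0,3.5,0]],"gripper":[0,0,0,0,0]}' 30
python3 - <<'E'
from h import *
st(); go([.5356,.376,.449],-119)
im,d=shot('scene','a.png'); cv2.imwrite('pics/b2.png',cv2.cvtColor(cv2.resize(im[90:250,310:480],None,fx=3.5,fy=3.5,interpolation=cv2.INTER_CUBIC),cv2.COLOR_RGB2BGR))
E
```

```text
time: 29.0
eef_pos: [0.535, 0.3752, 0.45]
ee_rot: [[-0.651, 0.001, -0.759], [0.759, -0.004, -0.651], [-0.004, -1.0, 0.002]]
contact_force: [-5.7, -3.7, 3.8]
grip_width: 0.0153
time: 29.62
eef_pos: [0.5346, 0.3749, 0.4501]
ee_rot: [[-0.373, -0.0, -0.928], [0.928, -0.005, -0.373], [-0.004, -1.0, 0.002]]
contact_force: [-4.3, -2.5, 2.0]
grip_width: 0.0154
time: 30.25
eef_pos: [0.534, 0.3748, 0.45]
ee_rot: [[-0.014, -0.002, -1.0], [1.0, -0.005, -0.014], [-0.005, -1.0, 0.002]]
contact_force: [-4.8, -1.0, 2.7]
grip_width: 0.015
t 30.25 p [0.534 0.375 0.45 ] z [-1.    -0.014  0.002] y [-0.002 -0.005 -1.   ] F [-4.803 -1.024  2.653] M [-0.332  1.248  0.118] w 0.015 q [ 0.86   0.409  0.157  0.002 -1.325 -0.847]
slide [0.0011, 0.001, -0.0016] twist [-0.007, 4.963, -0.054] dist 0.002
```

View pics/b2.png

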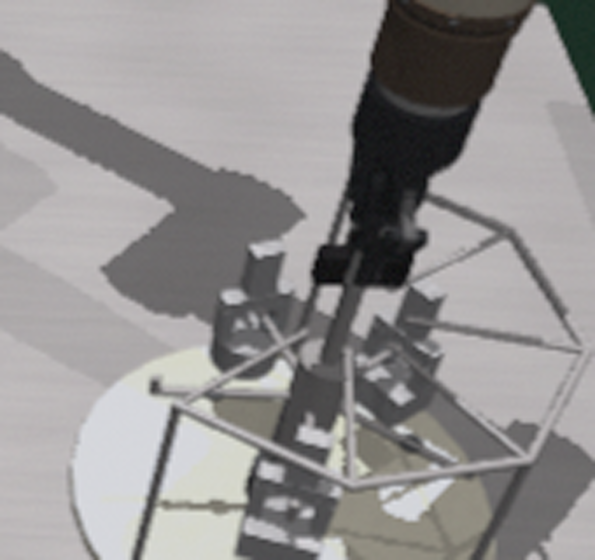

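```bash
python3 -m crank '{"slide":[[0,0,0],[0,0,0],[0,0,0],[0,0,0],[0,0,0]],"twist":[[0,0.7,0],[0,1.4,0],[0,2.1,0],[0,2.8,0],[0,3.5,0]],"gripper":[0,0,0,0,0]}' 30
python3 -m crank '{"slide":[[0,0,0],[0,0,0],[0,0,0],[0,0,0],[0,0,0]],"twist":[[0,0.6,0],[0,1.1,0],[0,1.4,0],[0,1.5,0],[0,1.5,0]],"gripper":[0,0,0,0,0]}' 30
python3 -m crank '{"slide":[[0,0,0],[0,0,0],[0,0,0],[0,-0.04,0],[0,-0.09,0]],"twist":[[0,0,0],[0,0,0],[0,0,0],[0,0,0],[0,0,0]],"gripper":[0.05,0.05,0.05,0.05,0.05]}' 30
python3 hg.py 6 25.0
python3 -c "
from h import *
go([.47,.12,.52],-5)"
```

```text
time: 30.92
eef_pos: [0.5334, 0.3749, 0.4501]
ee_rot: [[0.349, -0.004, -0.937], [0.937, -0.005, 0.349], [-0.006, -1.0, 0.002]]
contact_force: [-4.7, -1.6, 2.5]
grip_width: 0.0157
time: 31.55
eef_pos: [0.5331, 0.3751, 0.45]
ee_rot: [[0.491, -0.004, -0.871], [0.871, -0.005, 0.491], [-0.006, -1.0, 0.001]]
contact_force: [-5.2, -1.2, 1.4]
grip_width: 0.0152
time: 32.17
eef_pos: [0.5338, 0.3756, 0.5398]
ee_rot: [[0.491, -0.006, -0.871], [0.871, -0.007, 0.491], [-0.009, -1.0, 0.002]]
contact_force: [1.2, 0.8, -0.0]
grip_width: 0.0498
t 32.17 p [0.534 0.376 0.54 ] z [-0.871  0.491  0.002] y [-0.006 -0.007 -1.   ] F [ 1.247  0.771 -0.01 ] M [ 0.098 -0.111  0.026] w 0.0498 q [ 0.861  0.386  0.339  0.    -1.533 -1.374]
top hook_a 0.94 [121. 238.] [0.434 0.382] polar 0.1025287951446516 176.488496079978
top hook_a 0.91 [111. 175.] [0.637 0.418] polar 0.10927239889854568 22.855131498683292
top hook_a 0.82 [152. 220.] [0.487 0.285] polar 0.103113855358519 241.10441150238825
top insert0_eye 0.81 [314. 215.] [ 0.448 -0.191] polar 0.5737674225476206 261.10014561978284
top insert0_tab 0.55 [318. 211.]
[... 741 characters left out ...]
915
scene insert0_tab 0.71 [304. 296.] [0.991 0.082] polar 0.5409443117463402 327.12864422349094
scene insert0_tab 0.6 [129. 207.] [ 0.808 -0.281] polar 0.7099759074169748 292.45667611962267
scene insert0_tab 0.47 [188. 186.] [ 0.736 -0.169] polar 0.5797288353855427 290.1511709595882
scene 25.0 91 mean ang 25.650143896289563 rmax 0.13270003723515703
scene 97.0 138 mean ang 96.91720100980515 rmax 0.13642146389694942
scene 169.0 115 mean ang 170.15830866504925 rmax 0.12073848447114532
scene 241.0 86 mean ang 239.52542091109132 rmax 0.13345856186408847
scene 313.0 146 mean ang 313.46589512670175 rmax 0.13237984882052362
slide [-0.2537, 0.0205, -0.0702] twist [-0.101, -19.071, -0.035] dist 0.264
```

View pics/hg6scene.png

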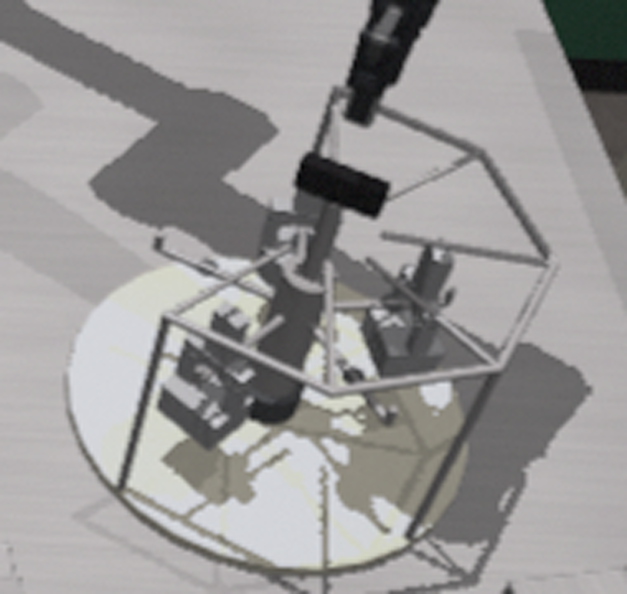

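```bash
python3 -m crank '{"slide":[[-0.04,0,-0.01],[-0.09,0,-0.025],[-0.14,0,-0.04],[-0.20,0,-0.055],[-0.25,0,-0.07]],"twist":[[0,-1.6,0],[0,-3.2,0],[0,-4.8,0],[0,-6.4,0],[0,-8.0,0]],"gripper":[0.05,0.05,0.05,0.05,0.05]}' 30
python3 -c "
from h import *
go([.479,-.02,.48],-5)"
```

```text
time: 33.2
eef_pos: [0.4708, 0.1215, 0.5398]
ee_rot: [[-0.324, -0.007, -0.946], [0.946, -0.008, -0.324], [-0.005, -1.0, 0.01]]
contact_force: [0.6, -0.0, 0.6]
grip_width: 0.0502
slide [-0.1363, 0.0608, 0.0375] twist [-0.109, -11.017, 0.01] dist 0.154
```

```bash
python3 -m crank '{"slide":[[-0.03,0.01,0.008],[-0.06,0.02,0.016],[-0.09,0.03,0.024],[-0.12,0.045,0.032],[-0.136,0.06,0.037]],"twist":[[0,-1.7,0],[0,-3.4,0],[0,-5.1,0],[0,-6.8,0],[0,-8.5,0]],"gripper":[0.05,0.05,0.05,0.05,0.05]}' 30
python3 ins.py 3
python3 -c "
from h import *
go([.479,-.113,.40],-5)"
```

```text
time: 33.83
eef_pos: [0.4792, -0.0209, 0.4796]
ee_rot: [[-0.941, -0.009, -0.339], [0.339, -0.008, -0.941], [0.006, -1.0, 0.011]]
contact_force: [-0.6, -0.4, 0.8]
grip_width: 0.0502
t 33.83 p [ 0.479 -0.021  0.48 ] z [-0.339 -0.941  0.011] y [-0.009 -0.008 -1.   ] F [-0.6   -0.374  0.849] M [ 0.009  0.041 -0.038] w 0.0502 q [ 0.298  0.087 -0.203  0.006 -1.292  0.926]
top insert0_tab 0.68 [314.3 212.8] [ 0.487 -0.23   0.113]
top insert0_tab 0.2 [103.5 196.6] [0.574 0.453 0.113]
top insert1_tab 0.47 [279.4 218.6] [ 0.474 -0.116  0.113]
top insert2_tab 0.75 [107.9 240.7] [0.43  0.434 0.113]
top insert2_tab 0.43 [118.9 238.6] [0.435 0.399 0.113]
top insert0_eye 0.71 [369.6 173.5] [ 0.609 -0.423  0.113]
0.125 48 [ 0.493 -0.235  0.137] ((0.4933108985424042, -0.23582403361797333), (0.016281889751553535, 0.02647385187447071), 6.142535209655762)
0.125 47 [ 0.481 -0.115  0.136] ((0.4809815585613251, -0.11514367163181305), (0.022507194429636, 0.01703169010579586), 87.60822296142578)
0.055 13 [ 0.486 -0.21   0.07 ] ((0.4860748052597046, -0.21021896600723267), (0.021452810615301132, 0.010990406386
[... 346 characters left out ...]
23193022608757, 0.004499155096709728), 0.03777407109737396)
0.125 57 [ 0.481 -0.112  0.134] ((0.4790918827056885, -0.11274372786283493), (0.017829811200499535, 0.02456779219210148), 2.3429951667785645)
0.125 59 [ 0.494 -0.233  0.134] ((0.49102848768234253, -0.23247742652893066), (0.019632183015346527, 0.024555016309022903), 3.1646814346313477)
0.055 29 [ 0.492 -0.217  0.081] ((0.48895373940467834, -0.22142469882965088), (0.020028477534651756, 0.03756283223628998), 3.7816696166992188)
0.055 93 [ 0.485 -0.111  0.076] ((0.48574915528297424, -0.1111190915107727), (0.01517955306917429, 0.06133566424250603), 6.008590221405029)
slide [-0.0321, 0.082, 0.0876] twist [-0.085, -2.513, 0.045] dist 0.124
```

View pics/scene3z.png

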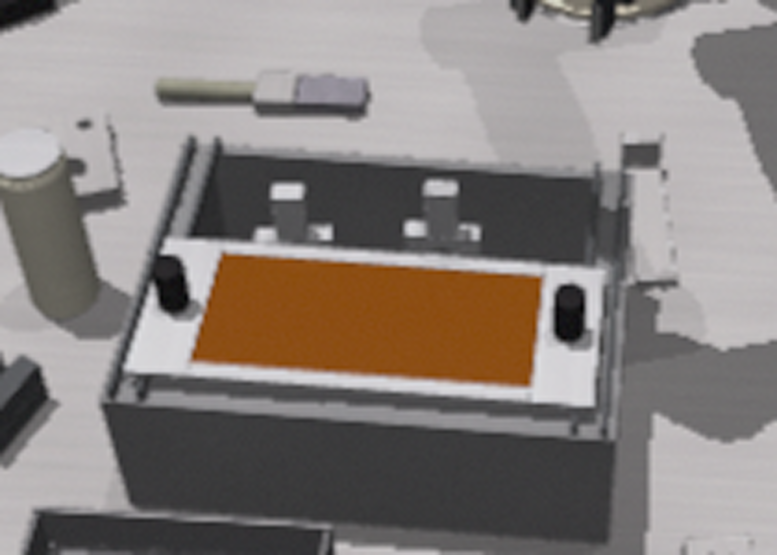

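```bash
python3 -m crank '{"slide":[[-0.008,0.02,0.02],[-0.016,0.04,0.04],[-0.024,0.06,0.06],[-0.033,0.082,0.088],[-0.033,0.082,0.088]],"twist":[[-0.08,-1.5,0.04],[-0.08,-3.0,0.04],[-0.08,-3.0,0.04],[-0.08,-3.0,0.04],[-0.08,-3.0,0.04]],"gripper":[0.05,0.05,0.05,0.05,0.05]}' 30
python3 -c "
from h import *
go([.480,-.114,.271],-2)"
```

```text
time: 34.95
eef_pos: [0.4793, -0.1145, 0.3984]
ee_rot: [[-0.999, -0.005, -0.039], [0.039, -0.0, -0.999], [0.005, -1.0, 0.0]]
contact_force: [-0.3, 0.8, -0.4]
grip_width: 0.0499
slide [-0.0013, 0.1274, -0.0006] twist [-0.004, -0.037, 0.044] dist 0.127
```

```bash
python3 -m crank '{"slide":[[-0.001,0.04,0],[-0.001,0.08,0],[-0.001,0.11,0],[-0.001,0.127,0],[-0.001,0.127,0]],"twist":[[0,0,0],[0,0,0],[0,0,0],[0,0,0],[0,0,0]],"gripper":[0.05,0.05,0.05,0.05,0.05]}' 30
python3 -m crank '{"slide":[[0,0,0],[0,0,0],[0,0,0],[0,-0.02,0],[0,-0.04,0]],"twist":[[0,0,0],[0,0,0],[0,0,0],[0,0,0],[0,0,0]],"gripper":[0.01,0.01,0.01,0.01,0.01]}' 70
python3 -m crank '{"slide":[[0,-0.04,0],[0,-0.08,0],[0,-0.12,0],[0,-0.14,0],[0,-0.14,0]],"twist":[[0,0,0],[0,0,0],[0,0,0],[0,0,0],[0,0,0]],"gripper":[0.01,0.01,0.01,0.01,0.01]}' 70
python3 - <<'E'
from h import *
st(); 
shot('scene','g3scene.png')
go([.443,.21,.45],60.6)
E
```

```text
time: 35.58
eef_pos: [0.48, -0.1139, 0.2711]
ee_rot: [[-0.999, -0.006, -0.038], [0.038, -0.001, -0.999], [0.006, -1.0, 0.001]]
contact_force: [0.7, 0.2, 0.1]
grip_width: 0.0501
time: 36.2
eef_pos: [0.4804, -0.1137, 0.3112]
ee_rot: [[-0.999, -0.005, -0.038], [0.038, 0.0, -0.999], [0.005, -1.0, 0.0]]
contact_force: [2.4, 0.5, -4.4]
grip_width: 0.0248
time: 36.83
eef_pos: [0.4808, -0.1138, 0.4521]
ee_rot: [[-0.999, -0.003, -0.039], [0.039, 0.001, -0.999], [0.003, -1.0, -0.001]]
contact_force: [0.1, -0.0, -2.5]
grip_width: 0.0249
t 36.83 p [ 0.481 -0.114  0.452] z [-0.039 -0.999 -0.001] y [-0.003  0.001 -1.   ] F [ 0.099 -0.031 -2.5  ] M [-0.001 -0.047 -0.003] w 0.0249 q [ 0.097  0.127 -0.222 -0.001 -1.224  1.436]
slide [0.0501, 0.0012, -0.322] twist [0.04, -10.469, 0.047] dist 0.326
```

View pics/g3scene.png

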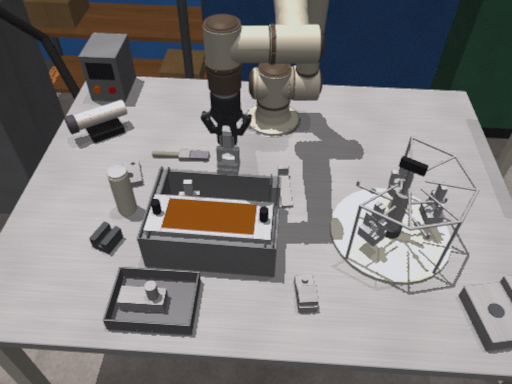

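```bash
python3 -m crank '{"slide":[[0.008,0,-0.05],[0.016,0,-0.10],[0.024,0,-0.15],[0.032,0,-0.20],[0.04,0,-0.25]],"twist":[[0,-1.5,0],[0,-3.0,0],[0,-4.5,0],[0,-6.0,0],[0,-7.5,0]],"gripper":[0.01,0.01,0.01,0.01,0.01]}' 70
python3 - <<'E'
from h import *
go([.443,.21,.45],60.6)
E
```

```text
time: 37.5
eef_pos: [0.4494, 0.1391, 0.4489]
ee_rot: [[-0.731, -0.01, 0.683], [-0.683, -0.001, -0.731], [0.007, -1.0, -0.006]]
contact_force: [0.2, -0.1, -2.5]
grip_width: 0.0251
slide [-0.0437, -0.001, -0.0562] twist [0.069, -2.923, 0.061] dist 0.071
```

```bash
python3 -m crank '{"slide":[[-0.02,0,-0.025],[-0.044,0,-0.056],[-0.044,0.03,-0.056],[-0.044,0.06,-0.056],[-0.044,0.088,-0.056]],"twist":[[0.07,-1.5,0.06],[0.07,-2.9,0.06],[0.07,-2.9,0.06],[0.07,-2.9,0.06],[0.07,-2.9,0.06]],"gripper":[0.01,0.01,0.01,0.01,0.01]}' 70
python3 - <<'E'
from h import *
st()
phi=np.radians(240.6); C=np.array([.5355,.3755]); u=np.array([np.cos(phi),np.sin(phi)])
for r in(.148,.105): go([*(C+r*u),.36],60.6)
E
```

```text
time: 38.12
eef_pos: [0.4416, 0.2096, 0.3578]
ee_rot: [[-0.493, -0.004, 0.87], [-0.87, -0.003, -0.493], [0.004, -1.0, -0.002]]
contact_force: [0.3, -0.8, -2.2]
grip_width: 0.0251
t 38.12 p [0.442 0.21  0.358] z [ 0.87  -0.493 -0.002] y [-0.004 -0.003 -1.   ] F [ 0.259 -0.763 -2.191] M [ 0.062 -0.079 -0.056] w 0.0251 q [ 0.776  0.197 -0.386 -0.001 -0.992  1.85 ]
slide [-0.0427, -0.0024, 0.0002] twist [0.02, -0.026, 0.041] dist 0.043
slide [-0.0857, -0.0026, 0.0001] twist [0.02, -0.026, 0.041] dist 0.086
```

```bash
python3 -m crank '{"slide":[[-0.015,-0.002,0],[-0.03,-0.002,0],[-0.045,-0.002,0],[-0.055,-0.002,0],[-0.063,-0.002,0]],"twist":[[0,0,0],[0,0,0],[0,0,0],[0,0,0],[0,0,0]],"gripper":[0.01,0.01,0.01,0.01,0.01]}' 70
python3 - <<'E'
from h import *
st(); im,d=shot('scene','a.png'); cv2.imwrite('pics/hh1.png',cv2.cvtColor(cv2.resize(im[150:250,310:430],None,fx=5,fy=5,interpolation=cv2.INTER_CUBIC),cv2.COLOR_RGB2BGR))
E
python3 -m crank '{"slide":[[-0.008,0,0],[-0.016,0,0],[-0.023,0,0],[-0.023,0,0],[-0.023,0,0]],"twist":[[0,0,0],[0,0,0],[0,0,0],[0,0,0],[0,0,0]],"gripper":[0.01,0.01,0.01,0.01,0.01]}' 70
python3 - <<'E'
from h import *
st(); im,d=shot('scene','a.png'); cv2.imwrite('pics/hh2.png',cv2.cvtColor(cv2.resize(im[150:250,310:430],None,fx=5,fy=5,interpolation=cv2.INTER_CUBIC),cv2.COLOR_RGB2BGR))
E
```

```text
time: 38.75
eef_pos: [0.473, 0.2651, 0.3598]
ee_rot: [[-0.493, -0.004, 0.87], [-0.87, -0.002, -0.493], [0.004, -1.0, -0.002]]
contact_force: [-0.6, -0.5, -3.0]
grip_width: 0.0253
t 38.75 p [0.473 0.265 0.36 ] z [ 0.87  -0.493 -0.002] y [-0.004 -0.002 -1.   ] F [-0.62  -0.517 -2.96 ] M [-0.062 -0.038 -0.015] w 0.0253 q [ 0.81   0.284 -0.261 -0.001 -1.03   1.817]
time: 39.42
eef_pos: [0.4847, 0.2855, 0.3596]
ee_rot: [[-0.493, -0.003, 0.87], [-0.87, -0.002, -0.493], [0.003, -1.0, -0.002]]
contact_force: [-0.7, 0.7, -2.4]
grip_width: 0.0252
t 39.42 p [0.485 0.286 0.36 ] z [ 0.87  -0.493 -0.002] y [-0.003 -0.002 -1.   ] F [-0.674  0.712 -2.43 ] M [-0.038  0.007  0.012] w 0.0252 q [ 0.82   0.317 -0.213 -0.001 -1.044  1.807]
```

View pics/hh2.png

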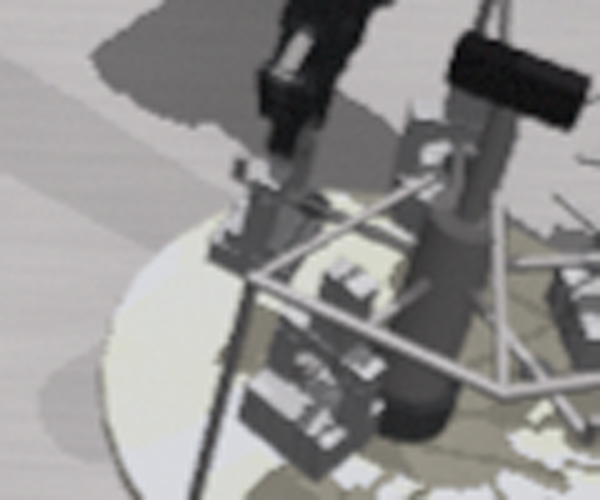

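Threaded again (tip shows outside the plate). Lower, release, rise.

```bash
python3 -m crank '{"slide":[[0,0.006,0],[0,0.012,0],[0,0.017,0],[0,0.018,0],[0,0.018,0]],"twist":[[0,0,0],[0,0,0],[0,0,0],[0,0,0],[0,0,0]],"gripper":[0.01,0.01,0.01,0.01,0.01]}' 70
python3 -m crank '{"slide":[[0,0,0],[0,0,0],[0,0,0],[0,0,0],[0,0,0]],"twist":[[0,0,0],[0,0,0],[0,0,0],[0,0,0],[0,0,0]],"gripper":[0.03,0.035,0.04,0.045,0.05]}' 70
python3 -m crank '{"slide":[[0,-0.01,0],[0,-0.025,0],[0,-0.045,0],[0,-0.065,0],[0,-0.09,0]],"twist":[[0,0,0],[0,0,0],[0,0,0],[0,0,0],[0,0,0]],"gripper":[0.05,0.05,0.05,0.05,0.05]}' 70
python3 -m crank '{"slide":[[0,-0.05,0],[0,-0.09,0],[-0.03,-0.09,0],[-0.06,-0.09,0],[-0.10,-0.09,0]],"twist":[[0,1.5,0],[0,3,0],[0,4.6,0],[0,6.2,0],[0,7.8,0]],"gripper":[0.05,0.05,0.05,0.05,0.05]}' 70
python3 hg.py 7 25.0
python3 - <<'E'
from h import *
C=np.array([.535,.3755])
for n in('top','scene'):
    im,d=snapshot(n); W=cloud(n,d)
    m=(W[...,2]>.285)&(W[...,2]<.31)&(np.hypot(W[...,0]-C[0],W[...,1]-C[1])<.06)
    p=W[m]; 
    if len(p)>5: r=cv2.minAreaRect(p[:,:2].astype(np.float32)); print(n,'bar',len(p),p.mean(0),r)
E
```

```text
time: 40.1
eef_pos: [0.4846, 0.2854, 0.3416]
ee_rot: [[-0.493, -0.003, 0.87], [-0.87, -0.002, -0.493], [0.003, -1.0, -0.002]]
contact_force: [0.4, -0.0, -2.6]
grip_width: 0.0251
time: 40.72
eef_pos: [0.4846, 0.2855, 0.3416]
ee_rot: [[-0.493, -0.003, 0.87], [-0.87, -0.002, -0.493], [0.003, -1.0, -0.002]]
contact_force: [0.2, 0.4, 1.1]
grip_width: 0.0498
time: 41.35
eef_pos: [0.4848, 0.2855, 0.4334]
ee_rot: [[-0.493, -0.002, 0.87], [-0.87, -0.001, -0.493], [0.002, -1.0, -0.001]]
contact_force: [-0.0, -0.2, 0.4]
grip_width: 0.0499
time: 41.98
eef_pos: [0.5343, 0.3727, 0.5255]
ee_rot: [[-0.973, -0.0, 0.231], [-0.231, 0.001, -0.973], [0.0, -1.0, -0.001]]
contact_force: [0.2, -0.4, 0.5]
grip_width: 0.05
t 41.98 p [0.534 0.373 0.526] z [ 0.231 -0.973 -0.001] y [-0.     0.001 -1.   ] F [ 0.158 -0.404  0.488] M [-0.021 -0.003 -0.   ] w 0.05 q [ 0.857  0.383  0.301 -0.    -1.488  0.947]
top hook_a 0.87 [117. 237.] [0.438 0.394] polar 0.10061181442898759 169.61134345425737
top hook_a 0.75 [151. 218.] [0.491 0.29 ] polar 0.09672421668326593 242.16546945279617
top hook_a 0.74 [111. 175.] [0.637 0
[... 1194 characters left out ...]
ert0_tab 0.54 [189. 190.] [ 0.737 -0.167] polar 0.5786749907017917 290.2852123488394
scene 25.0 92 mean ang 25.834678112500114 rmax 0.1324425198887667
scene 97.0 133 mean ang 96.8242279776911 rmax 0.13699561394719953
scene 169.0 114 mean ang 170.36316378596945 rmax 0.12015897671001918
scene 241.0 112 mean ang 240.58229551650152 rmax 0.1324076863353688
scene 313.0 142 mean ang 313.6766019698814 rmax 0.1318855063512131
top bar 142 [0.533 0.371 0.3  ] ((0.5348912477493286, 0.37419548630714417), (0.06803920865058899, 0.014664421789348125), 61.12740707397461)
scene bar 212 [0.537 0.376 0.295] ((0.5343126058578491, 0.3773421347141266), (0.06961584091186523, 0.01988738402724266), 60.34532165527344)
```

View pics/hg7scene.png

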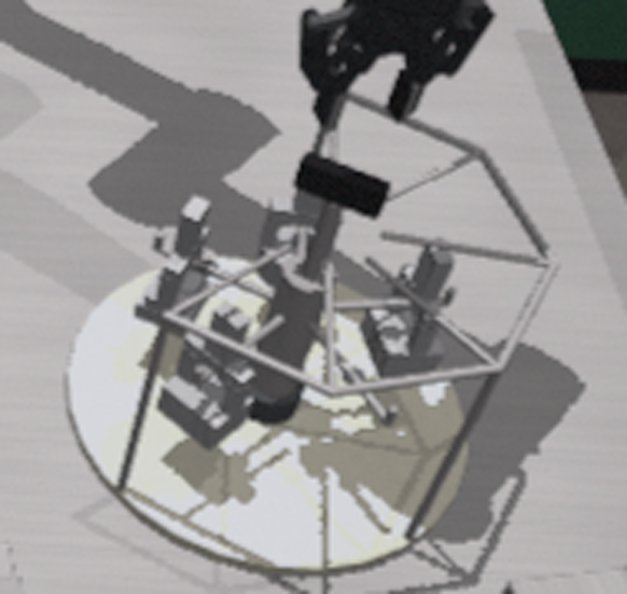

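```bash
python3 -c "
from h import *
go([.5352,.3755,.449],60.7)"
python3 -m crank '{"slide":[[0,0,0],[0,0,0],[0,0,0],[0,0,0],[0,0.0,0]],"twist":[[0,-1.7,0],[0,-3.4,0],[0,-5.1,0],[0,-6.8,0],[0,-7.9,0]],"gripper":[0.05,0.05,0.05,0.05,0.05]}' 30
python3 -c "
from h import *
go([.5352,.3755,.449],60.7)"
```

```text
slide [-0.0023, 0.0751, -0.0033] twist [0.005, -7.838, 0.015] dist 0.075
time: 43.1
eef_pos: [0.5336, 0.3713, 0.5247]
ee_rot: [[-0.48, -0.001, 0.877], [-0.877, -0.0, -0.48], [0.001, -1.0, -0.001]]
contact_force: [-0.3, 0.5, -0.4]
grip_width: 0.0503
slide [-0.0045, 0.0757, -0.0006] twist [0.009, 0.101, 0.006] dist 0.076
```

```bash
python3 -m crank '{"slide":[[-0.004,0.02,0],[-0.004,0.04,0],[-0.004,0.06,0],[-0.004,0.075,0],[-0.004,0.076,0]],"twist":[[0,0.1,0],[0,0.1,0],[0,0.1,0],[0,0.1,0],[0,0.1,0]],"gripper":[0.05,0.05,0.05,0.05,0.05]}' 30
python3 -m crank '{"slide":[[0,0,0],[0,0,0],[0,0,0],[0,0,0],[0,0,0]],"twist":[[0,0,0],[0,0,0],[0,0,0],[0,0.1,0],[0,0.4,0]],"gripper":[0,0,0,0,0]}' 30
python3 -m crank '{"slide":[[0,0,0],[0,0,0],[0,0,0],[0,0,0],[0,0,0]],"twist":[[0,0.5,0],[0,1.1,0],[0,1.7,0],[0,2.4,0],[0,3.1,0]],"gripper":[0,0,0,0,0]}' 30
python3 -c "
from h import *
st();go([.5352,.3755,.449],-83.3)"
```

```text
time: 43.72
eef_pos: [0.5353, 0.3745, 0.4477]
ee_rot: [[-0.489, -0.003, 0.872], [-0.872, -0.002, -0.489], [0.003, -1.0, -0.001]]
contact_force: [0.6, -0.3, 0.3]
grip_width: 0.0498
time: 44.35
eef_pos: [0.5339, 0.3755, 0.4489]
ee_rot: [[-0.525, -0.004, 0.851], [-0.851, 0.001, -0.525], [0.002, -1.0, -0.004]]
contact_force: [-6.6, 2.7, 2.4]
grip_width: 0.0151
time: 44.98
eef_pos: [0.5337, 0.3756, 0.4489]
ee_rot: [[-0.77, -0.005, 0.638], [-0.638, 0.001, -0.77], [0.003, -1.0, -0.004]]
contact_force: [-1.2, -0.5, -1.0]
grip_width: 0.0154
t 44.98 p [0.534 0.376 0.449] z [ 0.638 -0.77  -0.004] y [-0.005  0.001 -1.   ] F [-1.227 -0.535 -0.971] M [0.095 0.097 0.094] w 0.0154 q [ 0.86   0.409  0.158 -0.004 -1.322  1.404]
slide [-0.0011, -0.0001, 0.0011] twist [-0.009, 20.492, 0.056] dist 0.002
```

```bash
python3 -m crank '{"slide":[[0,0,0],[0,0,0],[0,0,0],[0,0,0],[0,0,0]],"twist":[[0,0.7,0],[0,1.4,0],[0,2.1,0],[0,2.8,0],[0,3.5,0]],"gripper":[0,0,0,0,0]}' 30
python3 -m crank '{"slide":[[0,0,0],[0,0,0],[0,0,0],[0,0,0],[0,0,0]],"twist":[[0,0.7,0],[0,1.4,0],[0,2.1,0],[0,2.8,0],[0,3.5,0]],"gripper":[0,0,0,0,0]}' 30
python3 -m crank '{"slide":[[0,0,0],[0,0,0],[0,0,0],[0,0,0],[0,0,0]],"twist":[[0,0.7,0],[0,1.4,0],[0,2.1,0],[0,2.8,0],[0,3.5,0]],"gripper":[0,0,0,0,0]}' 30
python3 -c "
from h import *
st();go([.5352,.3755,.449],-83.3)"
```

```text
time: 45.6
eef_pos: [0.5335, 0.3758, 0.4489]
ee_rot: [[-0.948, -0.005, 0.318], [-0.318, 0.002, -0.948], [0.004, -1.0, -0.003]]
contact_force: [-0.7, 0.7, -1.6]
grip_width: 0.0158
time: 46.22
eef_pos: [0.5335, 0.376, 0.4489]
ee_rot: [[-0.999, -0.005, -0.045], [0.045, 0.002, -0.999], [0.005, -1.0, -0.002]]
contact_force: [0.8, 0.5, -1.8]
grip_width: 0.0157
time: 46.85
eef_pos: [0.5335, 0.3762, 0.4489]
ee_rot: [[-0.916, -0.004, -0.401], [0.401, 0.003, -0.916], [0.005, -1.0, -0.001]]
contact_force: [0.2, 0.7, -3.2]
grip_width: 0.0155
t 46.85 p [0.533 0.376 0.449] z [-0.401 -0.916 -0.001] y [-0.004  0.003 -1.   ] F [ 0.188  0.701 -3.173] M [ 0.108 -0.289  0.074] w 0.0155 q [ 0.86   0.409  0.158 -0.005 -1.32   0.299]
slide [-0.0019, -0.0001, -0.0] twist [-0.017, 9.938, 0.051] dist 0.002
```

```bash
python3 -m crank '{"slide":[[0,0,0],[0,0,0],[0,0,0],[0,0,0],[0,0,0]],"twist":[[0,0.7,0],[0,1.4,0],[0,2.1,0],[0,2.8,0],[0,3.5,0]],"gripper":[0,0,0,0,0]}' 30
python3 -m crank '{"slide":[[0,0,0],[0,0,0],[0,0,0],[0,0,0],[0,0,0]],"twist":[[0,0.7,0],[0,1.4,0],[0,2.1,0],[0,2.8,0],[0,3.5,0]],"gripper":[0,0,0,0,0]}' 30
python3 -m crank '{"slide":[[0,0,0],[0,0,0],[0,0,0],[0,0,0],[0,0,0]],"twist":[[0,0.7,0],[0,1.4,0],[0,2.0,0],[0,2.5,0],[0,2.8,0]],"gripper":[0,0,0,0,0]}' 30
python3 -c "
from h import *
st();go([.5352,.3755,.449],-83.3)"
```

```text
time: 47.48
eef_pos: [0.5336, 0.3764, 0.4489]
ee_rot: [[-0.71, -0.004, -0.704], [0.704, 0.004, -0.71], [0.005, -1.0, 0.0]]
contact_force: [0.7, -0.1, -2.0]
grip_width: 0.0155
time: 48.1
eef_pos: [0.5337, 0.3765, 0.4489]
ee_rot: [[-0.408, -0.003, -0.913], [0.913, 0.004, -0.408], [0.005, -1.0, 0.001]]
contact_force: [0.3, -0.6, -2.6]
grip_width: 0.0152
time: 48.72
eef_pos: [0.5339, 0.3766, 0.4489]
ee_rot: [[-0.126, -0.002, -0.992], [0.992, 0.004, -0.126], [0.005, -1.0, 0.002]]
contact_force: [0.3, 0.9, -2.1]
grip_width: 0.0156
t 48.73 p [0.534 0.377 0.449] z [-0.992 -0.126  0.002] y [-0.002  0.004 -1.   ] F [ 0.285  0.879 -2.134] M [-0.134 -0.585  0.043] w 0.0156 q [ 0.86   0.41   0.159 -0.005 -1.318 -0.733]
slide [-0.0012, -0.0001, -0.0012] twist [-0.019, 0.093, 0.044] dist 0.002
```

```bash
python3 -m crank '{"slide":[[0,0,0],[0,0,0],[0,0,0],[0,-0.04,0],[0,-0.09,0]],"twist":[[0,0,0],[0,0,0],[0,0,0],[0,0,0],[0,0,0]],"gripper":[0.05,0.05,0.05,0.05,0.05]}' 30
python3 hg.py 8 25.0
python3 -c "
from h import *
go([.479,-.12,.46],6)"
```

```text
time: 49.35
eef_pos: [0.5341, 0.3762, 0.5389]
ee_rot: [[-0.127, -0.005, -0.992], [0.992, 0.002, -0.127], [0.003, -1.0, 0.004]]
contact_force: [1.0, 0.2, 0.6]
grip_width: 0.0501
t 49.35 p [0.534 0.376 0.539] z [-0.992 -0.127  0.004] y [-0.005  0.002 -1.   ] F [0.962 0.226 0.623] M [ 0.061 -0.108 -0.031] w 0.0501 q [ 0.86   0.386  0.338 -0.005 -1.525 -0.733]
top hook_a 0.89 [113. 176.] [0.634 0.411] polar 0.10411139028048871 20.190593308168335
top hook_a 0.78 [152. 219.] [0.487 0.286] polar 0.10167592332037836 241.1041756331105
top hook_a 0.6 [ 88. 208.] [0.535 0.489] polar 0.11352704766634146 90.80340958370971
top insert0_eye 0.68 [312. 213.] [ 0.452 -0.185] polar 0.5668977815924441 261.38676564452044
top insert0_tab 0.8 [316. 212.] [ 0.45  -0.189] polar 0.5711002795935988 261.30666793792716
top 25.0 87 mean ang 24.672146601157692 rmax 0.11678537669586386
top 97.0 61 mean ang 98.76345632795645 rmax 0.11451361234080527
top 169.0 92 mean ang 170.5378854511927 rmax 0.13300836293201707
top 241.0 80 mean ang 240.82650351648903 rmax 0.13430949948906679
top 313.0 87 mean ang 311.708904627004
[... 285 characters left out ...]
2507
scene insert0_eye 0.7 [189. 195.] [ 0.73  -0.172] polar 0.5804040339114407 289.50276989442136
scene insert0_tab 0.67 [190. 188.] [ 0.742 -0.164] polar 0.577556844570776 290.88790169233573
scene insert0_tab 0.63 [262. 213.] [ 0.803 -0.003] polar 0.46277404211759615 305.1041720391266
scene 25.0 146 mean ang 25.375563827932112 rmax 0.13327512663294533
scene 97.0 143 mean ang 96.85806249558112 rmax 0.13427311866606867
scene 169.0 111 mean ang 170.2455935642294 rmax 0.11707452592029448
scene 241.0 87 mean ang 239.60623320370271 rmax 0.13284529350021185
scene 313.0 137 mean ang 313.48678869814046 rmax 0.13271374362747024
slide [-0.4855, 0.0765, 0.1171] twist [-0.013, -14.79, 0.054] dist 0.505
```

View pics/hg8scene.png

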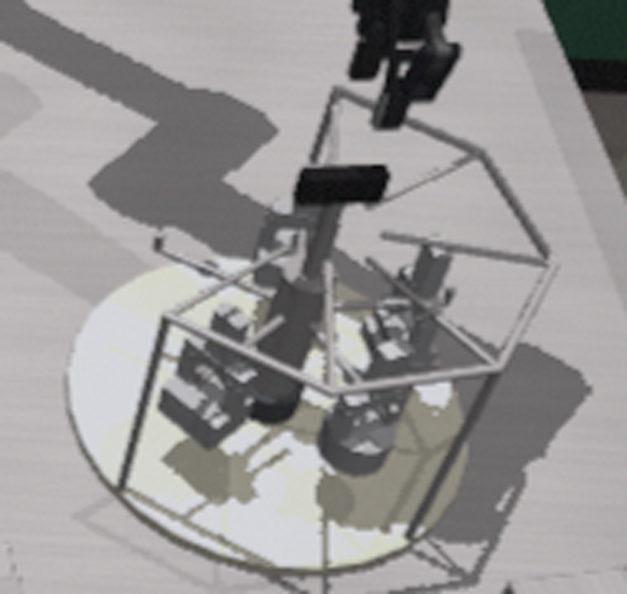

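```bash
python3 -m crank '{"slide":[[-0.05,0,0.012],[-0.10,0,0.024],[-0.16,0,0.036],[-0.22,0,0.05],[-0.28,0.02,0.065]],"twist":[[0,-1.6,0],[0,-3.2,0],[0,-4.8,0],[0,-6.4,0],[0,-8.0,0]],"gripper":[0.05,0.05,0.05,0.05,0.05]}' 30
python3 -c "
from h import *
go([.479,-.12,.46],6)"
```

```text
time: 50.38
eef_pos: [0.5048, 0.0908, 0.5179]
ee_rot: [[-0.825, -0.003, -0.565], [0.565, 0.003, -0.825], [0.004, -1.0, -0.001]]
contact_force: [1.3, -0.5, -0.3]
grip_width: 0.0503
slide [-0.098, 0.0574, 0.1886] twist [0.019, -6.733, 0.03] dist 0.22
```

```bash
python3 -m crank '{"slide":[[-0.02,0.005,0.035],[-0.04,0.015,0.075],[-0.06,0.03,0.115],[-0.08,0.045,0.155],[-0.098,0.057,0.188]],"twist":[[0,-1.5,0],[0,-3.0,0],[0,-4.5,0],[0,-6.0,0],[0,-6.7,0]],"gripper":[0.05,0.05,0.05,0.05,0.05]}' 30
python3 ins.py 4
python3 -c "
from h import *
go([.493,-.234,.40],6)"
```

```text
time: 51.0
eef_pos: [0.4785, -0.121, 0.4591]
ee_rot: [[-0.995, -0.005, 0.104], [-0.104, 0.003, -0.995], [0.004, -1.0, -0.003]]
contact_force: [0.5, 1.1, 0.6]
grip_width: 0.0502
t 51.0 p [ 0.479 -0.121  0.459] z [ 0.104 -0.995 -0.003] y [-0.005  0.003 -1.   ] F [0.525 1.071 0.631] M [-0.031 -0.069  0.004] w 0.0502 q [ 0.081  0.123 -0.209 -0.003 -1.243  1.594]
top insert0_tab 0.51 [315.1 209.5] [ 0.498 -0.233  0.113]
top insert0_tab 0.44 [313.4 212.9] [ 0.487 -0.227  0.113]
top insert1_tab 0.71 [ 84.9 210.7] [0.531 0.511 0.113]
top insert1_tab 0.71 [331.9 164.4] [ 0.647 -0.301  0.113]
top insert2_tab 0.62 [103.7 176.6] [0.642 0.455 0.113]
top insert2_tab 0.42 [311.8 216.2] [ 0.477 -0.221  0.113]
top insert2_tab 0.26 [286.5 169.9] [ 0.635 -0.149  0.113]
top insert0_eye 0.66 [312.  213.2] [ 0.486 -0.222  0.113]
0.125 49 [ 0.493 -0.235  0.137] ((0.49328547716140747, -0.23562364280223846), (0.015531609766185284, 0.026876814663410187), 8.433650970458984)
0.055 15 [ 0.487 -0.211  0.074] ((0.486740380525589, -0.2115003913640976), (0.020838044583797455, 0.012423095293343067), 65.7059097290039)
[... 266 characters left out ...]
 219.4] [0.566 0.458 0.113]
scene insert0_eye 0.46 [189.  196.9] [ 0.53  -0.225  0.113]
scene insert0_eye 0.28 [106.4 242.2] [ 0.708 -0.418  0.113]
scene insert0_eye 0.18 [436.2 201.9] [0.498 0.493 0.113]
0.125 36 [ 0.499 -0.298  0.14 ] ((0.49790969491004944, -0.29794469475746155), (0.0036035957746207714, 0.08129416406154633), 87.79478454589844)
0.125 59 [ 0.494 -0.233  0.134] ((0.49215537309646606, -0.23260213434696198), (0.019103825092315674, 0.02458103932440281), 9.1621732711792)
0.055 22 [ 0.495 -0.219  0.081] ((0.4958275854587555, -0.21846085786819458), (0.015821682289242744, 0.03951822966337204), 24.136926651000977)
slide [-0.0018, 0.0604, 0.1162] twist [0.028, -0.02, 0.015] dist 0.131
```

View pics/scene4z.png

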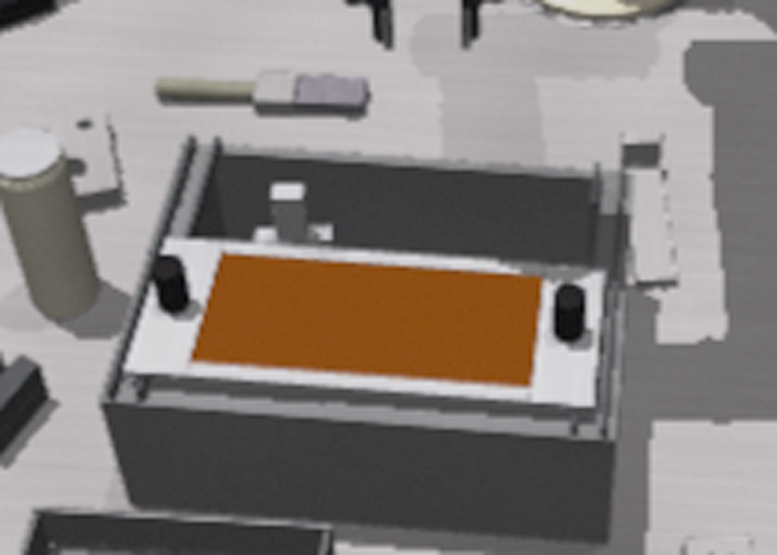

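```bash
python3 -m crank '{"slide":[[-0.001,0.015,0.04],[-0.002,0.035,0.08],[-0.002,0.06,0.116],[-0.002,0.06,0.116],[-0.002,0.06,0.116]],"twist":[[0,-0.2,0],[0,-0.2,0],[0,-0.2,0],[0,-0.2,0],[0,-0.2,0]],"gripper":[0.05,0.05,0.05,0.05,0.05]}' 30
python3 -c "
from h import *
go([.4935,-.2345,.271],7)"
```

```text
time: 52.12
eef_pos: [0.4935, -0.2334, 0.4008]
ee_rot: [[-0.992, -0.001, 0.124], [-0.124, 0.002, -0.992], [0.001, -1.0, -0.003]]
contact_force: [0.5, 0.8, 0.5]
grip_width: 0.0505
slide [0.0, 0.1298, 0.0014] twist [0.024, 0.018, 0.009] dist 0.13
```

```bash
python3 -m crank '{"slide":[[0,0.04,0.001],[0,0.08,0.001],[0,0.11,0.001],[0,0.13,0.001],[0,0.13,0.001]],"twist":[[0,0,0],[0,0,0],[0,0,0],[0,0,0],[0,0,0]],"gripper":[0.05,0.05,0.05,0.05,0.05]}' 30
python3 -m crank '{"slide":[[0,0,0],[0,0,0],[0,0,0],[0,-0.02,0],[0,-0.04,0]],"twist":[[0,0,0],[0,0,0],[0,0,0],[0,0,0],[0,0,0]],"gripper":[0.01,0.01,0.01,0.01,0.01]}' 70
python3 -m crank '{"slide":[[0,-0.04,0],[0,-0.08,0],[0,-0.12,0],[0,-0.14,0],[0,-0.14,0]],"twist":[[0,0,0],[0,0,0],[0,0,0],[0,0,0],[0,0,0]],"gripper":[0.01,0.01,0.01,0.01,0.01]}' 70
python3 - <<'E'
from h import *
st(); 
shot('scene','g4scene.png')
go([.443,.21,.45],60.6)
E
```

```text
time: 52.75
eef_pos: [0.4937, -0.233, 0.2707]
ee_rot: [[-0.992, -0.003, 0.126], [-0.126, 0.003, -0.992], [0.002, -1.0, -0.003]]
contact_force: [0.2, -0.8, -1.0]
grip_width: 0.0502
time: 53.38
eef_pos: [0.4931, -0.233, 0.3101]
ee_rot: [[-0.992, -0.005, 0.125], [-0.125, 0.004, -0.992], [0.005, -1.0, -0.004]]
contact_force: [-0.1, 0.3, -3.0]
grip_width: 0.0248
time: 54.0
eef_pos: [0.4935, -0.2335, 0.451]
ee_rot: [[-0.992, -0.003, 0.124], [-0.124, 0.004, -0.992], [0.003, -1.0, -0.004]]
contact_force: [-0.5, -0.1, -3.4]
grip_width: 0.0254
t 54.0 p [ 0.493 -0.233  0.451] z [ 0.124 -0.992 -0.004] y [-0.003  0.004 -1.   ] F [-0.469 -0.145 -3.425] M [-0.003 -0.02   0.096] w 0.0254 q [-0.146  0.22  -0.108 -0.004 -1.246  1.842]
slide [-0.0052, 0.0019, -0.4461] twist [0.077, -8.91, 0.023] dist 0.446
```

View pics/g4scene.png

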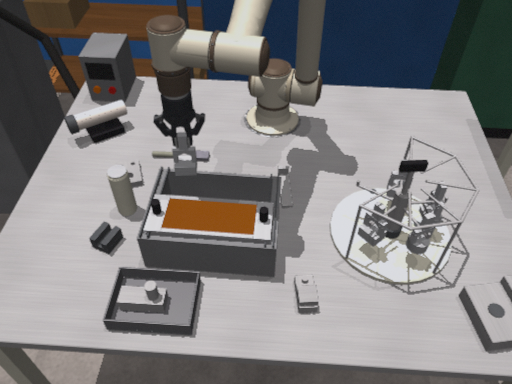

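```bash
python3 -m crank '{"slide":[[0,0,-0.05],[0,0,-0.11],[0,0,-0.17],[0,0,-0.23],[0,0,-0.29]],"twist":[[0,-1.2,0],[0,-2.4,0],[0,-3.6,0],[0,-4.8,0],[0,-6.0,0]],"gripper":[0.01,0.01,0.01,0.01,0.01]}' 70
python3 - <<'E'
from h import *
go([.443,.21,.45],60.6)
E
```

```text
time: 54.68
eef_pos: [0.4562, 0.056, 0.449]
ee_rot: [[-0.727, -0.01, 0.686], [-0.686, 0.004, -0.727], [0.004, -1.0, -0.01]]
contact_force: [1.6, 1.0, -3.9]
grip_width: 0.0248
slide [-0.0961, -0.0003, -0.121] twist [0.101, -2.876, 0.028] dist 0.155
```

```bash
python3 -m crank '{"slide":[[-0.03,0,-0.04],[-0.07,0,-0.085],[-0.096,0,-0.121],[-0.096,0.03,-0.121],[-0.096,0.06,-0.121]],"twist":[[0.1,-1.2,0],[0.1,-2.4,0],[0.1,-2.9,0.03],[0.1,-2.9,0.03],[0.1,-2.9,0.03]],"gripper":[0.01,0.01,0.01,0.01,0.01]}' 70
python3 - <<'E'
from h import *
st()
phi=np.radians(240.6); C=np.array([.5355,.3755]); u=np.array([np.cos(phi),np.sin(phi)])
for r in(.19,.127,.104): go([*(C+r*u),.36],60.6)
E
```

```text
time: 55.3
eef_pos: [0.4414, 0.2105, 0.3868]
ee_rot: [[-0.488, -0.003, 0.873], [-0.873, -0.002, -0.488], [0.003, -1.0, -0.002]]
contact_force: [-0.6, -0.1, -4.0]
grip_width: 0.0253
t 55.3 p [0.441 0.211 0.387] z [ 0.873 -0.488 -0.002] y [-0.003 -0.002 -1.   ] F [-0.59  -0.09  -4.037] M [-0.011 -0.005  0.003] w 0.0253 q [ 0.778  0.169 -0.342 -0.001 -1.064  1.855]
slide [0.0, 0.0268, 0.001] twist [0.02, 0.033, 0.03] dist 0.027
slide [-0.063, 0.0266, 0.0013] twist [0.02, 0.033, 0.03] dist 0.068
slide [-0.086, 0.0266, 0.0013] twist [0.02, 0.033, 0.03] dist 0.09
```

```bash
python3 -m crank '{"slide":[[0,0.015,0.001],[0,0.027,0.001],[-0.02,0.027,0.001],[-0.04,0.027,0.001],[-0.06,0.027,0.001]],"twist":[[0,0,0],[0,0,0],[0,0,0],[0,0,0],[0,0,0]],"gripper":[0.01,0.01,0.01,0.01,0.01]}' 70
python3 -m crank '{"slide":[[-0.007,0,0],[-0.014,0,0],[-0.021,0,0],[-0.024,0,0],[-0.024,0,0]],"twist":[[0,0,0],[0,0,0],[0,0,0],[0,0,0],[0,0,0]],"gripper":[0.01,0.01,0.01,0.01,0.01]}' 70
python3 - <<'E'
from h import *
st(); im,d=shot('scene','a.png'); cv2.imwrite('pics/hh4.png',cv2.cvtColor(cv2.resize(im[150:250,310:430],None,fx=5,fy=5,interpolation=cv2.INTER_CUBIC),cv2.COLOR_RGB2BGR))
E
```

```text
time: 55.92
eef_pos: [0.4725, 0.2639, 0.3602]
ee_rot: [[-0.488, -0.002, 0.873], [-0.873, -0.001, -0.488], [0.001, -1.0, -0.001]]
contact_force: [1.1, 0.2, -2.7]
grip_width: 0.0253
time: 56.55
eef_pos: [0.4842, 0.2848, 0.3602]
ee_rot: [[-0.488, -0.002, 0.873], [-0.873, -0.0, -0.488], [0.001, -1.0, -0.001]]
contact_force: [0.1, 0.2, -3.5]
grip_width: 0.0251
t 56.55 p [0.484 0.285 0.36 ] z [ 0.873 -0.488 -0.001] y [-0.002 -0.    -1.   ] F [ 0.148  0.206 -3.533] M [ 0.02  -0.032 -0.015] w 0.0251 q [ 0.82   0.315 -0.215 -0.001 -1.043  1.813]
```

View pics/hh4.png

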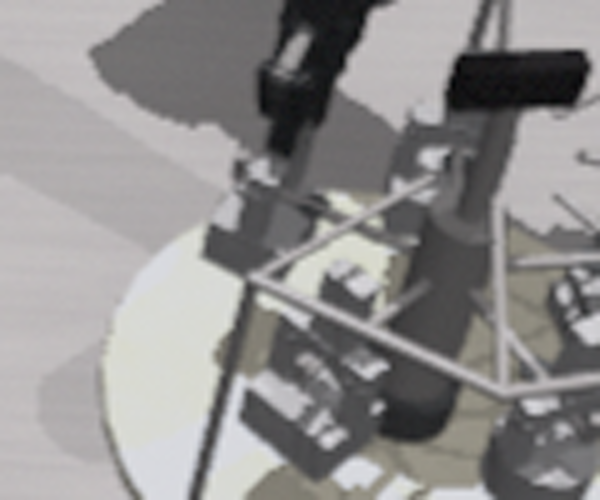

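```bash
python3 -m crank '{"slide":[[0,0.006,0],[0,0.012,0],[0,0.017,0],[0,0.0195,0],[0,0.0195,0]],"twist":[[0,0,0],[0,0,0],[0,0,0],[0,0,0],[0,0,0]],"gripper":[0.01,0.01,0.01,0.01,0.01]}' 70
python3 -m crank '{"slide":[[0,0,0],[0,0,0],[0,0,0],[0,0,0],[0,0,0]],"twist":[[0,0,0],[0,0,0],[0,0,0],[0,0,0],[0,0,0]],"gripper":[0.03,0.035,0.04,0.045,0.05]}' 70
python3 -m crank '{"slide":[[0,-0.01,0],[0,-0.025,0],[0,-0.045,0],[0,-0.065,0],[0,-0.09,0]],"twist":[[0,0,0],[0,0,0],[0,0,0],[0,0,0],[0,0,0]],"gripper":[0.05,0.05,0.05,0.05,0.05]}' 70
python3 hg.py 9 25.0 | grep -v hook
python3 - <<'E'
from h import *
knobs(); go([.675,-.002,.45],-1.3)
E
```

```text
time: 57.22
eef_pos: [0.4841, 0.2846, 0.3409]
ee_rot: [[-0.488, -0.002, 0.873], [-0.873, -0.001, -0.488], [0.001, -1.0, -0.001]]
contact_force: [-1.2, 0.6, -0.8]
grip_width: 0.0252
time: 57.85
eef_pos: [0.4841, 0.2846, 0.341]
ee_rot: [[-0.488, -0.002, 0.873], [-0.873, -0.001, -0.488], [0.001, -1.0, -0.001]]
contact_force: [0.5, -0.2, -0.9]
grip_width: 0.0501
time: 58.48
eef_pos: [0.4842, 0.2845, 0.4327]
ee_rot: [[-0.488, -0.001, 0.873], [-0.873, 0.0, -0.488], [0.001, -1.0, -0.001]]
contact_force: [-0.1, 1.1, -0.6]
grip_width: 0.0499
t 58.48 p [0.484 0.285 0.433] z [ 0.873 -0.488 -0.001] y [-0.001  0.    -1.   ] F [-0.061  1.093 -0.637] M [-0.013 -0.037  0.037] w 0.0499 q [ 0.82   0.258 -0.105 -0.001 -1.209  1.813]
top insert0_eye 0.67 [150. 221.] [0.469 0.267] polar 0.1281659517120739 238.18071393463293
top insert0_tab 0.86 [147. 221.] [0.463 0.264] polar 0.1334828745194098 236.53843596426677
top insert0_tab 0.48 [151. 221.] [0.462 0.253] polar 0.14374177147586834 238.67759151005288
top 25.0 20 mean ang 17.95099030454611 rmax 0.11560317806435576
top 169.0 51 mean ang 170.781436479529
[... 501 characters left out ...]
g 170.24159306897 rmax 0.11789282661479654
scene 241.0 120 mean ang 241.10654833360044 rmax 0.13246472979676102
scene 313.0 143 mean ang 313.7782942022829 rmax 0.13176863152551613
top L 43 [ 0.634 -0.005] [ 0.635 -0.005]
top R 45 [ 0.627 -0.294] [ 0.628 -0.295]
top panel 4180 ((0.5774807333946228, -0.14874666929244995), (0.3551253378391266, 0.25761863589286804), 88.80330657958984) 0.1519822575356362
scene L 59 [ 0.635 -0.003] [ 0.633 -0.003]
scene R 57 [ 0.627 -0.293] [ 0.628 -0.293]
scene panel 4627 ((0.576995849609375, -0.14670667052268982), (0.35427534580230713, 0.2570406496524811), 88.7171401977539) 0.15071225469304322
slide [0.1572, -0.0199, 0.3064] twist [0.0, 10.351, 0.033] dist 0.345
```

View pics/hg9scene.png

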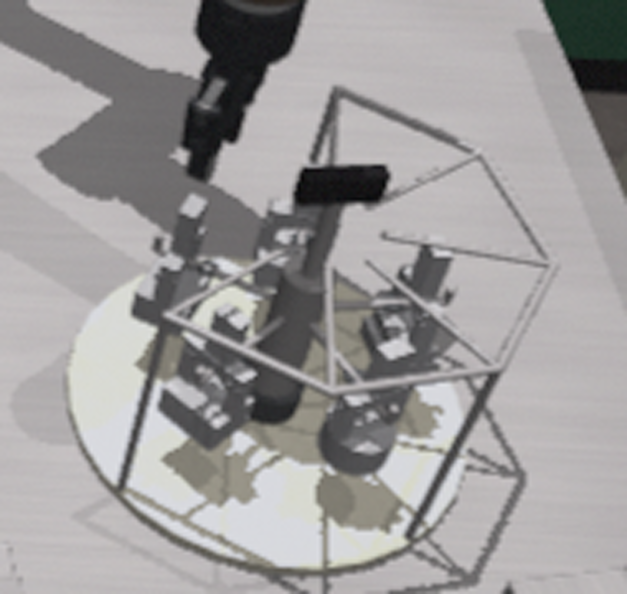

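```bash
python3 -m crank '{"slide":[[0,-0.05,0],[0.04,-0.06,0.03],[0.07,-0.06,0.08],[0.10,-0.06,0.13],[0.13,-0.06,0.18]],"twist":[[0,1.4,0],[0,2.9,0],[0,4.4,0],[0,6.0,0],[0,7.6,0]],"gripper":[0.02,0,0,0,0]}' 30
python3 - <<'E'
from h import *
st(); go([.675,-.003,.40],-1.3)
E
```

```text
time: 59.6
eef_pos: [0.5788, 0.0819, 0.4901]
ee_rot: [[-0.966, -0.003, 0.257], [-0.257, -0.002, -0.966], [0.003, -1.0, 0.001]]
contact_force: [0.6, 0.7, -0.3]
grip_width: -0.0002
t 59.6 p [0.579 0.082 0.49 ] z [ 0.257 -0.966  0.001] y [-0.003 -0.002 -1.   ] F [ 0.618  0.674 -0.273] M [ 0.074 -0.06  -0.004] w -0.0002 q [ 0.418  0.27   0.053  0.    -1.358  1.413]
slide [-0.0714, 0.09, 0.1068] twist [-0.013, 2.703, 0.031] dist 0.157
```

```bash
python3 -m crank '{"slide":[[-0.03,0.01,0.04],[-0.06,0.04,0.08],[-0.071,0.08,0.107],[-0.071,0.09,0.107],[-0.071,0.09,0.107]],"twist":[[0,1.5,0],[0,2.7,0],[0,2.7,0],[0,2.7,0],[0,2.7,0]],"gripper":[0,0,0,0,0]}' 30
python3 - <<'E'
from h import *
st(); go([.675,-.003,.3375],-1.3)
E
```

```text
time: 60.22
eef_pos: [0.6746, -0.0031, 0.3992]
ee_rot: [[-1.0, -0.005, -0.022], [0.022, -0.002, -1.0], [0.005, -1.0, 0.003]]
contact_force: [0.1, 0.1, 0.2]
grip_width: 0.0
t 60.23 p [ 0.675 -0.003  0.399] z [-0.022 -1.     0.003] y [-0.005 -0.002 -1.   ] F [0.13  0.125 0.163] M [ 0.048  0.02  -0.052] w 0.0 q [ 0.235  0.474  0.136  0.001 -1.238  1.313]
slide [-0.0007, 0.0617, -0.0002] twist [-0.024, 0.005, 0.046] dist 0.062
```

```bash
python3 -m crank '{"slide":[[0,0.035,0],[0,0.061,0],[0.012,0.061,0],[0.023,0.061,0],[0.033,0.061,0]],"twist":[[0,0,0],[0,0,0],[0,0,0],[0,0,0],[0,0,0]],"gripper":[0,0,0,0,0]}' 30
python3 - <<'E'
from h import *
st(); knobs()
E
python3 -m crank '{"slide":[[-0.025,0,0],[-0.032,-0.035,0.05],[-0.032,-0.035,0.11],[-0.032,-0.035,0.17],[-0.032,-0.035,0.23]],"twist":[[0,0,0],[0,0,0],[0,0,0],[0,0,0],[0,0,0]],"gripper":[0,0,0,0,0]}' 30
python3 - <<'E'
from h import *
st(); knobs(); go([.668,-.294,.3375],-1.3)
E
```

```text
time: 60.85
eef_pos: [0.6422, -0.0014, 0.3414]
ee_rot: [[-1.0, 0.007, -0.021], [0.021, -0.0, -1.0], [-0.007, -1.0, -0.0]]
contact_force: [7.6, 1.7, -5.5]
grip_width: -0.0002
t 60.85 p [ 0.642 -0.001  0.341] z [-0.021 -1.    -0.   ] y [ 0.007 -0.    -1.   ] F [ 7.572  1.677 -5.547] M [ 0.521 -2.165  0.   ] w -0.0002 q [ 0.25   0.459 -0.039  0.002 -1.066  1.3  ]
top L 46 [ 0.622 -0.005] [ 0.622 -0.006]
top R 50 [ 0.626 -0.294] [ 0.627 -0.295]
top panel 3865 ((0.5774503946304321, -0.14872188866138458), (0.3549736440181732, 0.2568894326686859), 88.79351043701172) 0.15196219581851195
scene L 42 [ 0.644 -0.   ] [0.633 0.   ]
scene R 56 [ 0.627 -0.292] [ 0.627 -0.292]
scene panel 4226 ((0.577966034412384, -0.1465141922235489), (0.35384416580200195, 0.25539901852607727), 88.71932983398438) 0.15071744630826245
time: 61.58
eef_pos: [0.6677, -0.2336, 0.3792]
ee_rot: [[-1.0, 0.005, -0.02], [0.02, -0.001, -1.0], [-0.005, -1.0, 0.001]]
contact_force: [1.1, 0.6, 0.8]
grip_width: -0.0002
t 61.58 p [ 0.668 -0.234  0.379] z [-0.02  -1.     0.001] y [ 0.005 -0.001 -1.   ] F [1.148 0.583 0.805] M [ 0.009 -0.111  0.024] w -0.0002 q [-0.109  0.541  0.2    0.001 -1.224  1.659]
top L 21 [0.622 0.001] [0.621 0.001]
top R 50 [ 0.626 -0.294] [ 0.627 -0.295]
top panel 2493 ((0.577704131603241, -0.1487562507390976), (0.3549962043762207, 0.2564745545387268), 88.6966781616211) 0.15192009895608474
scene L 57 [ 0.621 -0.003] [ 0.622 -0.004]
scene R 35 [ 0.631 -0.293] [ 0.63  -0.292]
scene panel 4164 ((0.5773126482963562, -0.14651177823543549), (0.35438939929008484, 0.26126405596733093), 88.59962463378906) 0.15073364511385556
slide [-0.0024, 0.0409, 0.0563] twist [-0.017, -0.044, -0.037] dist 0.07
```

```bash
python3 -m crank '{"slide":[[0,0.005,0.055],[0,0.04,0.057],[0.022,0.04,0.057],[0.037,0.04,0.057],[0.051,0.04,0.057]],"twist":[[0,0,0],[0,0,0],[0,0,0],[0,0,0],[0,0,0]],"gripper":[0,0,0,0,0]}' 30
python3 - <<'E'
from h import *
st(); knobs()
E
python3 -m crank '{"slide":[[-0.025,0,0],[-0.035,-0.035,-0.05],[-0.035,-0.035,-0.11],[-0.035,-0.035,-0.17],[-0.035,-0.035,-0.23]],"twist":[[0,0,0],[0,0,0],[0,0,0],[0,0,0],[0,0,0]],"gripper":[0,0,0,0,0]}' 30
python3 - <<'E'
from h import *
st(); knobs(); go([.66,-.002,.3375],-1.3)
E
```

```text
time: 62.3
eef_pos: [0.6163, -0.2922, 0.3395]
ee_rot: [[-1.0, 0.014, -0.026], [0.026, -0.003, -1.0], [-0.014, -1.0, 0.003]]
contact_force: [9.7, -1.6, -7.2]
grip_width: 0.0001
t 62.3 p [ 0.616 -0.292  0.339] z [-0.026 -1.     0.003] y [ 0.014 -0.003 -1.   ] F [ 9.725 -1.57  -7.184] M [-0.309 -2.729 -0.069] w 0.0001 q [-0.206  0.524  0.067  0.001 -1.1    1.751]
top L 47 [ 0.618 -0.005] [ 0.619 -0.005]
top R 48 [ 0.599 -0.292] [ 0.601 -0.291]
top panel 2370 ((0.5783936977386475, -0.14873677492141724), (0.3549773097038269, 0.2587583661079407), 88.81814575195312) 0.1519683692745725
scene L 57 [ 0.619 -0.003] [ 0.617 -0.004]
scene R 36 [ 0.623 -0.288] [ 0.621 -0.291]
scene panel 4273 ((0.5789039134979248, -0.14588405191898346), (0.3545082211494446, 0.261189341545105), 88.259033203125) 0.1507102301819505
time: 63.02
eef_pos: [0.6551, -0.0609, 0.3765]
ee_rot: [[-1.0, 0.01, -0.026], [0.026, -0.003, -1.0], [-0.01, -1.0, 0.003]]
contact_force: [0.3, 0.2, -1.0]
grip_width: -0.0003
t 63.02 p [ 0.655 -0.061  0.376] z [-0.026 -1.     0.003] y [ 0.01  -0.003 -1.   ] F [ 0.334  0.179 -1.027] M [-0.041 -0.091  0.064] w -0.0003 q [ 0.154  0.457  0.049  0.005 -1.154  1.389]
top L 47 [ 0.619 -0.005] [ 0.618 -0.005]
top R 48 [ 0.596 -0.293] [ 0.595 -0.292]
top panel 4166 ((0.5775484442710876, -0.14878271520137787), (0.3547724783420563, 0.25872698426246643), 88.596923828125) 0.15187752780902636
scene L 56 [ 0.618 -0.003] [ 0.617 -0.004]
scene R 55 [ 0.595 -0.292] [ 0.593 -0.291]
scene panel 3998 ((0.5787878036499023, -0.14656132459640503), (0.3543483316898346, 0.25729021430015564), 88.61660766601562) 0.15071431698294163
slide [-0.0031, 0.0389, -0.0556] twist [-0.018, 0.034, -0.095] dist 0.068
```

```bash
python3 -m crank '{"slide":[[-0.002,0.005,-0.053],[0,0.039,-0.055],[0.020,0.039,-0.056],[0.036,0.039,-0.056],[0.050,0.039,-0.056]],"twist":[[0,0,-0.09],[0,0,-0.09],[0,0,-0.09],[0,0,-0.09],[0,0,-0.09]],"gripper":[0,0,0,0,0]}' 30
python3 -c "
from h import *
st()"
python3 -m crank '{"slide":[[-0.025,0,0],[-0.032,-0.035,0.05],[-0.032,-0.035,0.11],[-0.032,-0.035,0.17],[-0.032,-0.035,0.23]],"twist":[[0,0,0],[0,0,0],[0,0,0],[0,0,0],[0,0,0]],"gripper":[0,0,0,0,0]}' 30
python3 - <<'E'
from h import *
st(); knobs(); go([.632,-.292,.3375],-1.3)
E
```

```text
time: 63.75
eef_pos: [0.6082, 0.0004, 0.3383]
ee_rot: [[-1.0, 0.009, -0.018], [0.018, 0.0, -1.0], [-0.009, -1.0, -0.0]]
contact_force: [8.0, 3.4, -5.2]
grip_width: -0.0
t 63.75 p [0.608 0.    0.338] z [-0.018 -1.    -0.   ] y [ 0.009  0.    -1.   ] F [ 8.008  3.357 -5.153] M [ 0.935 -2.341  0.009] w -0.0 q [ 0.267  0.407 -0.133  0.003 -1.021  1.284]
time: 64.38
eef_pos: [0.635, -0.232, 0.3752]
ee_rot: [[-1.0, 0.009, -0.018], [0.018, -0.0, -1.0], [-0.009, -1.0, 0.0]]
contact_force: [1.7, 0.4, 0.1]
grip_width: 0.0001
t 64.38 p [ 0.635 -0.232  0.375] z [-0.018 -1.     0.   ] y [ 0.009 -0.    -1.   ] F [1.674 0.421 0.141] M [ 0.027 -0.092 -0.041] w 0.0001 q [-0.112  0.489  0.101 -0.001 -1.173  1.665]
top L 21 [0.588 0.002] [0.587 0.002]
top R 44 [ 0.592 -0.293] [ 0.592 -0.293]
top panel 2507 ((0.578807532787323, -0.14934375882148743), (0.36008819937705994, 0.24650704860687256), 86.61154174804688) 0.1518627714885768
scene L 54 [ 0.587 -0.002] [ 0.587 -0.003]
scene R 29 [ 0.596 -0.294] [ 0.596 -0.292]
scene panel 3929 ((0.5797817707061768, -0.14664208889007568), (0.3545915186405182, 0.25671249628067017), 88.58448791503906) 0.15067370788461898
slide [0.0013, 0.0369, 0.0564] twist [-0.01, -0.019, -0.08] dist 0.067
```

```bash
python3 -m crank '{"slide":[[0,0.005,0.055],[0.001,0.037,0.057],[0.022,0.037,0.057],[0.038,0.037,0.057],[0.052,0.037,0.057]],"twist":[[0,0,-0.08],[0,0,-0.08],[0,0,-0.08],[0,0,-0.08],[0,0,-0.08]],"gripper":[0,0,0,0,0]}' 30
python3 -c "
from h import *
st()"
python3 -m crank '{"slide":[[-0.025,0,0],[-0.035,-0.035,-0.05],[-0.035,-0.035,-0.11],[-0.035,-0.035,-0.17],[-0.035,-0.035,-0.23]],"twist":[[0,0,0],[0,0,0],[0,0,0],[0,0,0],[0,0,0]],"gripper":[0,0,0,0,0]}' 30
python3 - <<'E'
from h import *
st(); knobs(); go([.622,-.0,.3375],-1.3)
E
```

```text
time: 65.1
eef_pos: [0.5831, -0.2906, 0.3379]
ee_rot: [[-1.0, 0.009, -0.024], [0.024, -0.002, -1.0], [-0.01, -1.0, 0.002]]
contact_force: [9.9, -0.8, -5.8]
grip_width: 0.0001
t 65.1 p [ 0.583 -0.291  0.338] z [-0.024 -1.     0.002] y [ 0.009 -0.002 -1.   ] F [ 9.895 -0.815 -5.835] M [-0.174 -2.764  0.006] w 0.0001 q [-0.214  0.477 -0.018  0.    -1.066  1.761]
time: 65.72
eef_pos: [0.6226, -0.0592, 0.3741]
ee_rot: [[-1.0, 0.01, -0.023], [0.023, -0.003, -1.0], [-0.01, -1.0, 0.003]]
contact_force: [0.4, 0.2, -0.7]
grip_width: 0.0002
t 65.72 p [ 0.623 -0.059  0.374] z [-0.023 -1.     0.003] y [ 0.01  -0.003 -1.   ] F [ 0.388  0.175 -0.698] M [-0.065 -0.057 -0.018] w 0.0002 q [ 0.164  0.405 -0.041  0.005 -1.115  1.381]
top L 45 [ 0.584 -0.004] [ 0.584 -0.004]
top R 50 [ 0.562 -0.292] [ 0.562 -0.293]
top panel 4208 ((0.5789071917533875, -0.14885279536247253), (0.3550468683242798, 0.2597563564777374), 88.75751495361328) 0.15192533304589612
scene L 56 [ 0.585 -0.002] [ 0.583 -0.003]
scene R 54 [ 0.563 -0.29 ] [ 0.561 -0.291]
scene panel 3820 ((0.5773819088935852, -0.14654557406902313), (0.3550981283187866, 0.25979605317115784), 88.80358123779297) 0.15065048662594105
slide [0.0021, 0.0365, -0.056] twist [-0.017, 0.059, -0.095] dist 0.067
```

```bash
python3 -m crank '{"slide":[[0,0.005,-0.053],[0.001,0.036,-0.056],[0.022,0.036,-0.056],[0.038,0.036,-0.057],[0.053,0.036,-0.057]],"twist":[[0,0,-0.09],[0,0,-0.09],[0,0,-0.09],[0,0,-0.09],[0,0,-0.09]],"gripper":[0,0,0,0,0]}' 30
python3 -c "
from h import *
st()"
python3 -m crank '{"slide":[[-0.025,0,0],[-0.032,-0.035,0.05],[-0.032,-0.035,0.11],[-0.032,-0.035,0.17],[-0.032,-0.035,0.23]],"twist":[[0,0,0],[0,0,0],[0,0,0],[0,0,0],[0,0,0]],"gripper":[0,0,0,0,0]}' 30
python3 - <<'E'
from h import *
st(); knobs(); go([.60,-.291,.3375],-1.3)
E
```

```text
time: 66.45
eef_pos: [0.5726, 0.0028, 0.3387]
ee_rot: [[-1.0, 0.01, -0.015], [0.015, 0.001, -1.0], [-0.01, -1.0, -0.001]]
contact_force: [9.0, 3.4, -4.7]
grip_width: -0.0003
t 66.45 p [0.573 0.003 0.339] z [-0.015 -1.    -0.001] y [ 0.01   0.001 -1.   ] F [ 9.005  3.371 -4.659] M [ 0.942 -2.355  0.002] w -0.0003 q [ 0.288  0.35  -0.222  0.003 -0.989  1.266]
time: 67.08
eef_pos: [0.6001, -0.2294, 0.3752]
ee_rot: [[-1.0, 0.01, -0.015], [0.015, 0.0, -1.0], [-0.01, -1.0, -0.0]]
contact_force: [1.7, 0.5, 0.3]
grip_width: 0.0
t 67.08 p [ 0.6   -0.229  0.375] z [-0.015 -1.    -0.   ] y [ 0.01  0.   -1.  ] F [1.695 0.518 0.269] M [ 0.014 -0.084  0.034] w 0.0 q [-0.114  0.433  0.008 -0.001 -1.136  1.67 ]
top L 18 [0.553 0.003] [0.552 0.003]
top R 50 [ 0.559 -0.292] [ 0.559 -0.291]
top panel 2526 ((0.5790592432022095, -0.14943362772464752), (0.35532382130622864, 0.2558061480522156), 88.24240112304688) 0.15190367441803027
scene L 53 [ 0.551 -0.001] [ 0.55  -0.002]
scene R 40 [ 0.562 -0.292] [ 0.561 -0.291]
scene panel 3738 ((0.57826167345047, -0.14740733802318573), (0.25247859954833984, 0.3594154119491577), 0.13467921316623688) 0.15066027001434587
slide [-0.0015, 0.037, 0.0582] twist [-0.005, 0.007, -0.083] dist 0.069
```

```bash
python3 -m crank '{"slide":[[-0.001,0.005,0.055],[-0.001,0.037,0.058],[0.022,0.037,0.058],[0.038,0.037,0.058],[0.053,0.037,0.058]],"twist":[[0,0,-0.08],[0,0,-0.08],[0,0,-0.08],[0,0,-0.08],[0,0,-0.08]],"gripper":[0,0,0,0,0]}' 30
python3 -c "
from h import *
st()"
python3 -m crank '{"slide":[[-0.025,0,0],[-0.037,-0.035,-0.05],[-0.037,-0.035,-0.11],[-0.037,-0.035,-0.17],[-0.037,-0.035,-0.23]],"twist":[[0,0,0],[0,0,0],[0,0,0],[0,0,0],[0,0,0]],"gripper":[0,0,0,0,0]}' 30
python3 - <<'E'
from h import *
st(); knobs(); go([.588,-.0,.3375],-1.3)
E
```

```text
time: 67.8
eef_pos: [0.5475, -0.289, 0.3377]
ee_rot: [[-1.0, 0.01, -0.021], [0.021, -0.002, -1.0], [-0.01, -1.0, 0.002]]
contact_force: [9.7, -1.4, -6.8]
grip_width: 0.0
t 67.8 p [ 0.547 -0.289  0.338] z [-0.021 -1.     0.002] y [ 0.01  -0.002 -1.   ] F [ 9.748 -1.418 -6.79 ] M [-0.23  -2.843  0.046] w 0.0 q [-0.225  0.425 -0.105 -0.    -1.031  1.775]
time: 68.42
eef_pos: [0.5883, -0.0577, 0.3738]
ee_rot: [[-1.0, 0.01, -0.021], [0.021, -0.002, -1.0], [-0.01, -1.0, 0.002]]
contact_force: [0.2, -0.0, 0.0]
grip_width: -0.0001
t 68.42 p [ 0.588 -0.058  0.374] z [-0.021 -1.     0.002] y [ 0.01  -0.002 -1.   ] F [ 0.171 -0.028  0.004] M [ 0.023 -0.055 -0.031] w -0.0001 q [ 0.177  0.348 -0.13   0.005 -1.083  1.371]
top L 50 [ 0.549 -0.003] [ 0.549 -0.003]
top R 48 [ 0.526 -0.291] [ 0.526 -0.292]
top panel 4225 ((0.5790815949440002, -0.14868532121181488), (0.3548732399940491, 0.259359210729599), 88.72630310058594) 0.1519081751402706
scene L 53 [ 0.55  -0.001] [ 0.549 -0.002]
scene R 55 [ 0.527 -0.289] [ 0.527 -0.29 ]
scene panel 3617 ((0.5792583227157593, -0.14662934839725494), (0.35453057289123535, 0.25766387581825256), 88.65202331542969) 0.15071149213103774
slide [0.0017, 0.0364, -0.0547] twist [-0.013, 0.085, -0.104] dist 0.066
```

```bash
python3 -m crank '{"slide":[[0,0.005,-0.053],[0.001,0.036,-0.055],[0.022,0.036,-0.055],[0.04,0.036,-0.056],[0.058,0.036,-0.056]],"twist":[[0,0,-0.1],[0,0,-0.1],[0,0,-0.1],[0,0,-0.1],[0,0,-0.1]],"gripper":[0,0,0,0,0]}' 30
python3 -c "
from h import *
st()"
python3 -m crank '{"slide":[[-0.025,0,0],[-0.032,-0.035,0.05],[-0.032,-0.035,0.11],[-0.032,-0.035,0.17],[-0.032,-0.035,0.23]],"twist":[[0,0,0],[0,0,0],[0,0,0],[0,0,0],[0,0,0]],"gripper":[0,0,0,0,0]}' 30
python3 - <<'E'
from h import *
st(); knobs(); go([.566,-.291,.3375],-1.3)
E
```

```text
time: 69.15
eef_pos: [0.5336, 0.0029, 0.3384]
ee_rot: [[-1.0, 0.011, -0.013], [0.013, 0.001, -1.0], [-0.011, -1.0, -0.001]]
contact_force: [21.1, 1.9, -6.4]
grip_width: -0.0002
t 69.15 p [0.534 0.003 0.338] z [-0.013 -1.    -0.001] y [ 0.011  0.001 -1.   ] F [21.122  1.936 -6.367] M [ 0.506 -6.443  0.036] w -0.0002 q [ 0.31   0.288 -0.317  0.003 -0.955  1.246]
time: 69.78
eef_pos: [0.5616, -0.2295, 0.3746]
ee_rot: [[-1.0, 0.012, -0.013], [0.013, 0.001, -1.0], [-0.012, -1.0, -0.001]]
contact_force: [0.5, 0.8, -0.7]
grip_width: 0.0
t 69.78 p [ 0.562 -0.229  0.375] z [-0.013 -1.    -0.001] y [ 0.012  0.001 -1.   ] F [ 0.512  0.792 -0.717] M [ 0.058 -0.09   0.052] w 0.0 q [-0.122  0.374 -0.087 -0.003 -1.099  1.681]
top L 24 [0.516 0.002] [0.515 0.003]
top R 49 [ 0.525 -0.291] [ 0.525 -0.291]
top panel 2469 ((0.5776378512382507, -0.14893220365047455), (0.35479825735092163, 0.2592172622680664), 88.61993408203125) 0.1519984188070717
scene L 52 [ 0.516 -0.001] [ 0.516 -0.001]
scene R 46 [ 0.526 -0.29 ] [ 0.524 -0.29 ]
scene panel 3618 ((0.5744975209236145, -0.14623244106769562), (0.3569416105747223, 0.2598871886730194), 89.36528015136719) 0.15060153180807684
slide [-0.0057, 0.0364, 0.0583] twist [0.004, 0.03, -0.101] dist 0.069
```

```bash
python3 -m crank '{"slide":[[-0.004,0.005,0.055],[-0.002,0.036,0.058],[0.012,0.036,0.058],[0.024,0.036,0.058],[0.037,0.036,0.058]],"twist":[[0,0,-0.1],[0,0,-0.1],[0,0,-0.1],[0,0,-0.1],[0,0,-0.1]],"gripper":[0,0,0,0,0]}' 30
python3 -c "
from h import *
st()"
python3 -m crank '{"slide":[[-0.025,0,0],[-0.035,-0.035,-0.05],[-0.035,-0.035,-0.11],[-0.035,-0.035,-0.17],[-0.035,-0.035,-0.23]],"twist":[[0,0,0],[0,0,0],[0,0,0],[0,0,0],[0,0,0]],"gripper":[0,0,0,0,0]}' 30
python3 - <<'E'
from h import *
st(); knobs(); go([.550,-.0,.3375],-1.3)
E
```

```text
time: 70.5
eef_pos: [0.5254, -0.289, 0.3398]
ee_rot: [[-1.0, 0.013, -0.017], [0.017, -0.003, -1.0], [-0.013, -1.0, 0.002]]
contact_force: [16.5, -0.4, -5.5]
grip_width: 0.0002
t 70.5 p [ 0.525 -0.289  0.34 ] z [-0.017 -1.     0.002] y [ 0.013 -0.003 -1.   ] F [16.458 -0.406 -5.517] M [-0.064 -5.24   0.012] w 0.0002 q [-0.233  0.392 -0.153 -0.    -1.013  1.787]
time: 71.12
eef_pos: [0.5626, -0.0571, 0.3772]
ee_rot: [[-1.0, 0.016, -0.015], [0.015, -0.003, -1.0], [-0.016, -1.0, 0.003]]
contact_force: [0.6, 0.3, -0.2]
grip_width: -0.0001
t 71.12 p [ 0.563 -0.057  0.377] z [-0.015 -1.     0.003] y [ 0.016 -0.003 -1.   ] F [ 0.615  0.292 -0.23 ] M [ 0.023 -0.024 -0.014] w -0.0001 q [ 0.187  0.302 -0.19   0.007 -1.063  1.366]
top L 49 [ 0.514 -0.003] [ 0.514 -0.003]
top R 47 [ 0.508 -0.291] [ 0.507 -0.292]
top panel 4306 ((0.575924813747406, -0.1487269103527069), (0.3549359142780304, 0.25977274775505066), 88.67021942138672) 0.15202871253591682
scene L 50 [0.515 0.   ] [ 0.513 -0.001]
scene R 52 [ 0.508 -0.289] [ 0.506 -0.291]
scene panel 3477 ((0.5727081298828125, -0.1458514779806137), (0.3547637462615967, 0.264493465423584), 88.27264404296875) 0.15064455683189004
slide [0.014, 0.0395, -0.0543] twist [-0.017, 0.133, -0.157] dist 0.069
```

```bash
python3 -m crank '{"slide":[[0,0.01,-0.053],[0.001,0.038,-0.055],[0.012,0.038,-0.056],[0.022,0.038,-0.056],[0.030,0.038,-0.056]],"twist":[[0,0,-0.15],[0,0,-0.15],[0,0,-0.15],[0,0,-0.15],[0,0,-0.15]],"gripper":[0,0,0,0,0]}' 30
python3 -c "
from h import *
st()"
python3 -m crank '{"slide":[[-0.025,0,0],[-0.03,-0.05,0],[-0.03,-0.10,0],[-0.03,-0.15,0],[-0.03,-0.17,0]],"twist":[[0,0,0],[0,0,0],[0,0,0],[0,0,0],[0,0,0]],"gripper":[0,0,0,0,0]}' 30
python3 - <<'E'
from h import *
st(); knobs(); go([.37,-.0,.53],-1.3)
E
```

```text
time: 71.85
eef_pos: [0.5339, 0.0012, 0.3408]
ee_rot: [[-1.0, 0.007, -0.009], [0.009, -0.001, -1.0], [-0.007, -1.0, 0.001]]
contact_force: [8.7, -2.0, -2.6]
grip_width: -0.0004
t 71.85 p [0.534 0.001 0.341] z [-0.009 -1.     0.001] y [ 0.007 -0.001 -1.   ] F [ 8.738 -2.001 -2.606] M [-0.805 -2.595  0.09 ] w -0.0004 q [ 0.307  0.287 -0.312  0.004 -0.966  1.253]
time: 72.47
eef_pos: [0.562, 0.0002, 0.516]
ee_rot: [[-1.0, 0.014, -0.01], [0.01, -0.0, -1.0], [-0.014, -1.0, 0.0]]
contact_force: [-0.7, -0.9, -0.7]
grip_width: -0.0001
t 72.47 p [0.562 0.    0.516] z [-0.01 -1.    0.  ] y [ 0.014 -0.    -1.   ] F [-0.703 -0.884 -0.728] M [ 0.019  0.004 -0.025] w -0.0001 q [ 0.29   0.216  0.043  0.004 -1.384  1.271]
top L 45 [ 0.514 -0.002] [ 0.515 -0.003]
top R 52 [ 0.507 -0.291] [ 0.507 -0.292]
top panel 4368 ((0.5777714252471924, -0.14865541458129883), (0.35485556721687317, 0.26355767250061035), 88.6954574584961) 0.15197906828670352
scene L 51 [ 0.515 -0.   ] [ 0.516 -0.001]
scene R 55 [ 0.508 -0.289] [ 0.507 -0.29 ]
scene panel 3857 ((0.5741984844207764, -0.14652639627456665), (0.35452020168304443, 0.2679526209831238), 88.64353942871094) 0.15064291972386354
slide [0.1919, -0.0178, 0.0022] twist [0.003, 0.125, -0.136] dist 0.193
```

Shut. Retreat and make a final check of everything.

```bash
python3 -m crank '{"slide":[[0.05,0,0],[0.10,0,0],[0.15,0,0],[0.19,0,0],[0.19,0,0]],"twist":[[0,0,0],[0,0,0],[0,0,0],[0,0,0],[0,0,0]],"gripper":[0,0,0,0,0]}' 30
python3 -m crank '{"slide":[[0,0,0],[0,0,0],[0,0,0],[0,0,0],[0,0,0]],"twist":[[0,0,0],[0,0,0],[0,0,0],[0,0,0],[0,0,0]],"gripper":[0,0,0,0,0]}' 30
python3 - <<'E'
from h import *
st()
for n in('top','scene'): shot(n,'f%s.png'%n)
Z={'spray':0,'wedge':0,'v_block':0,'lip_rail':0,'knob_left':.174,'knob_right':.174}
for n in('top','scene'):
    for k,z in Z.items():
        for r in mark_of(n,k)[:1]: print(n,k,round(r['conf'],2),atz(n,r['location'],z))
a=cv2.imread('pics/fscene.png')[110:290,310:500]; cv2.imwrite('pics/fz.png',cv2.resize(a,None,fx=3.3,fy=3.3,interpolation=cv2.INTER_CUBIC))
E
```

```text
time: 73.2
eef_pos: [0.3693, 0.0013, 0.512]
ee_rot: [[-1.0, 0.015, -0.009], [0.009, 0.001, -1.0], [-0.015, -1.0, -0.001]]
contact_force: [-0.0, -0.2, 1.0]
grip_width: 0.0003
time: 73.82
eef_pos: [0.3696, 0.0013, 0.5118]
ee_rot: [[-1.0, 0.014, -0.009], [0.009, 0.001, -1.0], [-0.014, -1.0, -0.001]]
contact_force: [-0.3, -0.2, -0.3]
grip_width: -0.0001
t 73.83 p [0.37  0.001 0.512] z [-0.009 -1.    -0.001] y [ 0.014  0.001 -1.   ] F [-0.322 -0.199 -0.337] M [ 0.006  0.025 -0.008] w -0.0001 q [ 0.453 -0.146 -0.347  0.006 -1.356  1.108]
top spray 0.91 [ 0.494 -0.431  0.   ]
top wedge 0.8 [0.77 0.11 0.  ]
top v_block 0.59 [ 0.636 -0.459  0.   ]
top knob_left 0.93 [0.511 0.002 0.174]
top knob_right 0.6 [ 0.507 -0.283  0.174]
scene spray 0.91 [ 0.489 -0.436  0.   ]
scene wedge 0.88 [0.765 0.112 0.   ]
scene v_block 0.79 [ 0.639 -0.458  0.   ]
scene lip_rail 0.63 [0.382 0.044 0.   ]
scene knob_left 0.93 [0.513 0.001 0.174]
scene knob_right 0.83 [ 0.505 -0.287  0.174]
```

View pics/fscene.png

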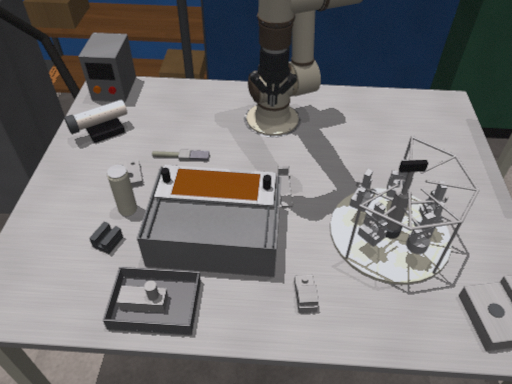

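View pics/fz.png

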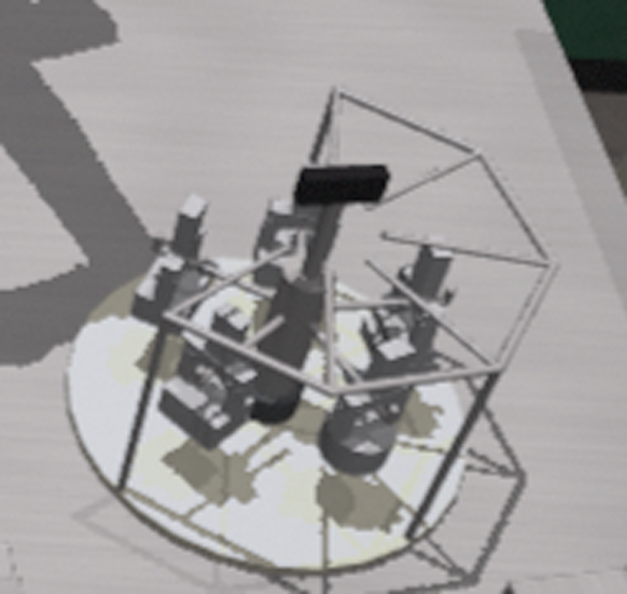

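View pics/ftop.png

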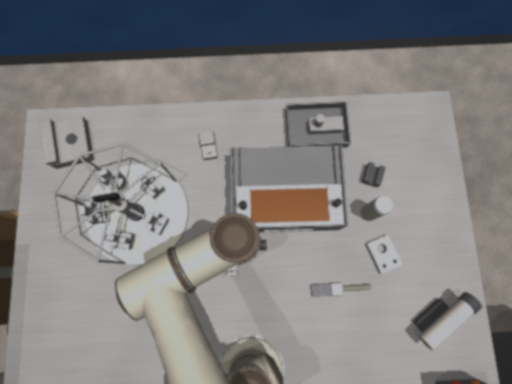

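The final pictures show the shutter shut, with its knobs at scene pixels (166,175) and (267,182). All five hooks are loaded around (400,220), and the bystanders are where they started.

```bash
python3 -c "
from plant import *
print(job_done())"
```

```text
the job is handed in; nothing more can be done
None
```

I opened the shutter fully, hung all three inserts on the empty hooks, shut the shutter again and handed the job in at about 74 s. The hand-in gave no verdict.

- **Shutter:** I walked it both ways with alternating pushes on the end knobs. The measured lead between the ends peaked at about 19 mm. Both knobs read within about 1 mm of their starting positions in both cameras. Pushing force at the end stops reached about 21 N. The fingers were kept about 7 mm or more above the window by plan.
- **Inserts:** There were three in the well, and each is now on its own hook. I turned the carousel 72° and then 144° by the bar. After each release I saw the insert hanging on its hook. The last pictures show all five hooks loaded and nothing left in the part of the well I could see before closing. I saw no insert knocked aside during the run.
- **Bystanders:** The spray can, v-block, wedge and rail read within about 1 cm of their first positions, which is the spread of the readings. The network did not report the rail in the last top picture, because the arm covers part of it. The scene camera places it within 6 mm of where it began.

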